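# Snap the evaporation hood over a loaded sample plate and keep it pressed

### The arm

A 7-joint arm with a two-finger parallel gripper is mounted at the origin on the work surface. World frame = base frame: x ahead of the robot, y to its left, z up, the work surface at z = 0. Lengths are in mm, angles in rad, forces in N, time in s.
With the tool pointing down it reaches from about 400 to 850 mm from the base axis. Payload 6.9 kg.
Tool frame: the origin (TCP) lies midway between the tips of the shut fingers; the grasp point (between the pads) lies 19 mm behind it; x points along the fingers, y is the direction in which the jaws open and shut, and the axes are right-handed (so a half turn about x gives the same grasp; the last joint's range is limited). The gripper opens to 85 mm and grips with 20 to 120 N. Pads are 22 mm wide; open, the fingers measure 114 mm over their backs; the gripper's body (76 mm by 85 mm) begins 54 mm behind the grasp point. The pads swing forward as they close: fully open they stand 13 mm farther back than shut.
Start: joints at [1.357, 0.507, -0.238, 1.5, 0.126, 1.149, -0.155], TCP at [195.862, -593.506, 231.275] pointing down, gripper open.
Joint ranges: [-3.08, 3.08], [-0.24, 2.05], [-1.43, 1.35], [0, 2.5], [-1.52, 4.66], [0.17, 1.96], [-2.89, 2.89]. Speed limits (rad/s): [2.39, 2.39, 3.14, 3.14, 3.14, 3.14, 3.14].

### API

Orientations are given as a unit quaternion [x, y, z, w].
In Python, from workcell import env gives the robot as it stands. The module is installed in compiled form; this text tells all that it offers.
- The arm moves only by the tool play_rows, never from a script. Its arguments are lists of equal length, an entry for each row: "dr": the turn, a rotation vector about the tool's x, y, z in degrees, a list of three; "slide": the shift along the tool's x, y, z in cm, a list of three; "fingers": the opening in per cent of the stroke, from 0 (shut) to 100 (fully open). A call has 1 to 20 rows; each row shifts and turns the commanded pose from where the row before left it, along the tool's axes as they then stand; what a row does not reach is not made up. A row lasts 1/12 s, in which the tool goes at most 41.7 mm and 7.16 degrees, less where a joint would pass 70% of its speed; a pose out of reach is approached as far as the arm can. A call is refused whole if a number of a shift passes 4.17 or a number of a turn 7.16, either way. A call with a gripper value outside its range is refused whole. The fingers move at their own pace and stop on an object; the grip force is fixed at half the most. Time passes only in rows, so rows that do not move let the fingers close. It gives the time, the measured TCP pose, the force and the opening at its end, in the units of the state.
- env.state(): the state, without advancing time (a new reading comes with each control period).
- env.camera(name): name is "scene" or "top"; returns a dict with "img" (400x640x3 uint8, blue, green, red), "vertical_fov" (degrees; the focal length in pixels is half the picture's height over the tangent of half this angle, whatever the lens; pixels are square), "cx", "cy" (the principal point, pixels), "R" (3x3) and "t" (3): a world point X has camera coordinates R X + t. Camera axes: x right, y down, z forward; pixel columns grow to the right and rows downward; lengths in mm; the calibration is good to about 2 mm. A picture is of the moment at which its call begins. There is no depth.
- env.hand_in(): hands the job in, once; it reports no verdict.
The state is a dict: "time": time; "joint_pos": joint angles; "joint_vel": joint speeds; "tau": joint torques, N m; "tcp_pos": TCP position; "ee_rot": TCP orientation; "ft_force": force on the tool from outside, world axes, zero at the start; "moment": the same for the moment, N m; "finger_gap": opening from 0.0 (shut) to 1.0 (fully open).
Only numpy, scipy, OpenCV 4.12 (cv2) and the standard library are available. Lean on these libraries where they do the work, as an engineer would, in place of code of your own. Each camera call takes 0.05 s, during which the arm holds its last target.

### The job

The black evaporation hood stands mouth-up on the rack. Turn it mouth-down over the specimen on the round sample-plate module and press it straight down past the ball catches, until it clicks and its rim sits fully home all round. Do not let go then: the job ends while you are still pressing it down firmly. Leave the jar, beaker, spatula and pan where they are.

Things in the scene. Friction and masses are not known exactly. Their poses are not given: they have to be found in the camera images.
- hood: Evaporation hood: black plastic 12-sided cup, 60 mm across flats (62 over corners), 52 mm high, wall 3 mm, closed end flat, 5 mm thick, 110 g. Flat sides 16 mm wide, one facing its own +x, the rest every 30 degrees. Origin: centre of the closed end's outer face; z runs from there to the open mouth: up at the start (mouth-up on the rack, any yaw), down when fitted.
- hood_rim (a point): Centre of the hood's mouth in the plane of its rim, 52 mm along the hood's z from the closed end; axes as the hood's. Inside the mouth runs a rounded bead, inner diameter 48 mm, its middle 5 mm in from the rim.
- module: Sample-plate module, fixed: white cylinder 82 mm across on a foot plate 110 mm across, 10 mm thick; on top a steel ring 88 mm across whose flat upper face (the shoulder) is 85 mm above the bench. Two brass nipples at its +x side reach 66 mm from the axis, 22 mm above the bench. Origin: centre of the underside, on the bench; z up.
- seat_ring: The steel ring on top of the module, 88 mm across and 11 mm thick, fixed to it; its flat upper face is the shoulder that the hood's rim is pressed against. Origin: centre of its underside, 74 mm above the bench; z up.
- module_seat (a point): On the module's axis in the shoulder plane, 85 mm above the bench; z up. The fitted hood's rim lies on this plane, any yaw. Set on loosely, the hood rests on the ball catches with its rim about 13 mm higher; pressing takes up to about 15 N, then the force drops suddenly to nothing as the rim passes 8 to 6 mm; it goes freely down to the shoulder and the catches hold it.
- drum_top (a point): Centre of the top of the steel drum that rises 24 mm from the shoulder: 45 mm across, top edge bevelled 3.5 mm. The pale specimen disc, 25 mm across and 2 mm thick, lies on it. Three spring-loaded steel balls, 120 degrees apart, stick 4 mm out of the drum's side 12 mm above the shoulder.
- rack: Aluminium bench rack, fixed: board 70 mm deep (its x) by 260 mm long (its y), 10 mm thick, on two end plates, upper face 110 mm above the bench. The hood stands on its centre line 40 to 80 mm to the -y side of the middle. Origin: centre of the underside, on the bench; x points away from the robot, z up.
- rack_systems (a point): On the rack board's upper face, midway between two measuring systems (steel plate and bob) hanging in it at y = +55 and +100 mm of the rack; their black couplings, 17 mm across, stand 34 mm above the board.
- jar: Bystander: clear sample jar with white cap, 52 mm in diameter, 62 mm high; origin at the centre of its underside.
- beaker: Bystander: small glass beaker, 60 mm in diameter, 70 mm high; origin at the centre of its underside.
- spatula: Bystander: slim steel laboratory spatula, 170 mm long, 11 mm wide, 4 mm thick, lying on the bench along its own x; origin at its middle, on the bench.
- pan: Bystander: flat aluminium weighing pan, 76 mm in diameter, 12 mm high; origin at the centre of its underside.

How it is judged:
By the outcome, as a careful person would: the job done as asked, in the order asked, and still so for the second after the job is handed in, while the arm keeps its last pose, push and grip.
It also fails if it takes over 67 s, if anything falls off the work surface, if the arm or the gripper's body presses on something with over 40 N, if the wrist force passes 120 N, or if a joint passes its speed limit or range.

## Working session

There is one attempt and no reset: what is moved stays moved. The work goes in short steps, Python scripts to look and compute and a tool call to move; the robot and the scene stay as the last step left them, time stands still between calls to the robot, and variables do not carry over. Pictures are saved under pics/ and viewed, and the job is handed in when it is done.

Besides the shell and the picture viewer there is one more tool, called after ">>>" by a JSON object that holds its "method" and its "body", one argument or row to a line. play_rows: Moves the arm, as the interface text tells. Its arguments: {"type":"object","properties":{"dr":{"type":"array","items":{"type":"array","items":{"type":"number"}}},"slide":{"type":"array","items":{"type":"array","items":{"type":"number"}}},"fingers":{"type":"array","items":{"type":"number"}}},"required":["dr","slide","fingers"]}

```bash
mkdir -p pics
python3 - <<'E'
from workcell import env
import cv2
s=env.state(); print(s)
for n in ("scene","top"):
    c=env.camera(n); cv2.imwrite(f"pics/{n}0.png",c["img"]); print(n,c["vertical_fov"],c["cx"],c["cy"],c["R"],c["t"])
E
```

```text
{'time': 0.0, 'joint_pos': array([ 1.35749121,  0.50834078, -0.23751903,  1.50112263,  0.12571627,
        1.14889649, -0.15477576]), 'joint_vel': array([ 3.10788511e-04, -1.46975619e-03,  1.40464490e-04,  7.60173792e-06,
       -4.91711502e-04,  4.03357137e-04,  5.04353024e-04]), 'tau': array([-2.32128459e-04, -6.20593143e+01, -2.18690537e+00, -2.49652576e+01,
        1.26952410e-02,  1.19324852e-02, -2.18480977e-05]), 'tcp_pos': array([ 195.65768846, -593.06271951,  230.43116546]), 'ee_rot': array([-0.69802282, -0.11286957,  0.69825649, -0.11163549]), 'ft_force': array([-0.56255179,  0.2856996 , -0.29089554]), 'moment': array([ 0.0133855 , -0.01398384,  0.00354011]), 'finger_gap': 0.9989604279566096}
scene 49.011533304185306 324.2301739264819 203.04335764415274 [[ 0.42593589  0.90469139 -0.01058803]
 [ 0.64400868 -0.31138256 -0.69878016]
 [-0.63547733  0.29081677 -0.71525812]] [-271.23749055 -297.14650101 1577.48845014]
top 56.22468564984892 319.3201979626259 197.45416678216358 [[-0.03245991 -0.99946827 -0.00308688]
 [-0.97327431  0.03231142 -0.22736116]
 [ 0.22734001 -0.00437574 -0.97380561]] [ 42.08314962 646.53245367 784.75280375]
```

View pics/scene0.png

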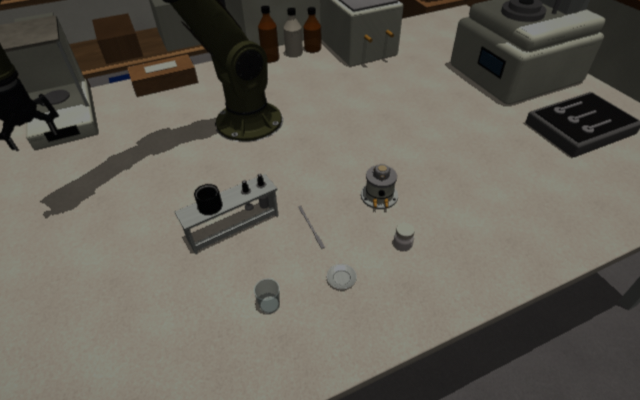

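View pics/top0.png

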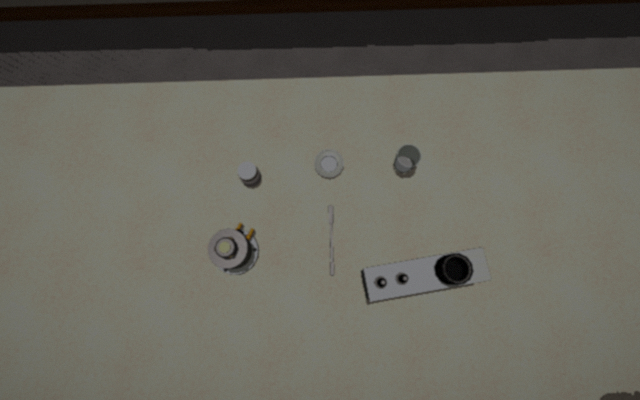

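The scene view shows the hood at about (208,199) on the rack and the module at (380,185). In the top view the hood is at about (455,268) and the module at (229,248), with the specimen at (225,247). Next I'll zoom in.

Run:
```python
import cv2,numpy as np
t=cv2.imread("pics/top0.png"); s=cv2.imread("pics/scene0.png")
def z(i,x,y,w,h,k): return cv2.convertScaleAbs(cv2.resize(i[y:y+h,x:x+w],None,fx=k,fy=k,interpolation=cv2.INTER_CUBIC),alpha=1.6,beta=10)
a=np.hstack([z(t,420,235,80,60,5),z(t,195,215,80,60,5)])
b=np.hstack([z(s,170,170,80,60,5),z(s,340,155,80,60,5)])
cv2.imwrite("pics/zoom.png",np.vstack([a,b]))
```

```text
(no output)
```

View pics/zoom.png

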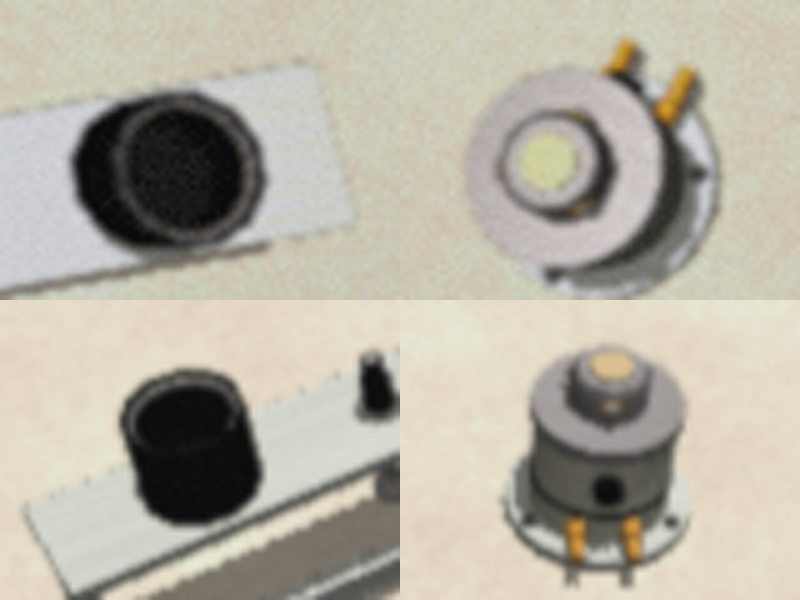

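The zoom shows the hood's rim as a grey ring centred at about (458,268) in the top view. It also shows the pale specimen, the drum and the shoulder ring. Next I'll measure by colour masks and ray casting.

```bash
cat > h.py <<'E'
import cv2,numpy as np
from workcell import env
def ray(c,px):
    f=200/np.tan(np.radians(c["vertical_fov"]/2)); R=np.array(c["R"]);t=np.array(c["t"])
    px=np.atleast_2d(px).astype(float)
    d=np.c_[(px[:,0]-c["cx"])/f,(px[:,1]-c["cy"])/f,np.ones(len(px))]@R
    return -R.T@t,d
def onplane(c,px,z):
    o,d=ray(c,px); return o+d*((z-o[2])/d[:,2])[:,None]
def proj(c,X):
    f=200/np.tan(np.radians(c["vertical_fov"]/2));q=np.atleast_2d(X)@np.array(c["R"]).T+np.array(c["t"])
    return np.c_[c["cx"]+f*q[:,0]/q[:,2],c["cy"]+f*q[:,1]/q[:,2]]
def circ(P):
    A=np.c_[2*P,np.ones(len(P))];s=np.linalg.lstsq(A,(P**2).sum(1),rcond=None)[0]
    return s[:2],np.sqrt(s[2]+s[:2]@s[:2])
E
python3 - <<'E'
from h import *
C={n:env.camera(n) for n in("scene","top")}
roi={"top":((195,215,80,60),(420,235,90,65)),"scene":((340,155,80,60),(170,170,80,60))}
for n,c in C.items():
    im=c["img"].astype(int)
    x,y,w,h=roi[n][0]
    sub=im[y:y+h,x:x+w]; hsv=cv2.cvtColor(c["img"],cv2.COLOR_BGR2HSV)[y:y+h,x:x+w].astype(int)
    # specimen
    print(n,"spec px hsv",hsv[int(247-y) if n=="top" else 170-y, (225-x) if n=="top" else 382-x])
    for nm,(lo,hi) in {"warm":((10,50,120),(40,120,255))}.items():
        m=cv2.inRange(hsv.astype(np.uint8),lo,hi)
        k,l,st,ce=cv2.connectedComponentsWithStats(m)
        for i in range(1,k):
            if st[i,4]>15: print(nm,st[i],ce[i]+[x,y],onplane(c,ce[i]+[x,y],111)[0])
    x,y,w,h=roi[n][1]
    m=(im[y:y+h,x:x+w].max(2)<75).astype(np.uint8)
    cs,_=cv2.findContours(m,cv2.RETR_EXTERNAL,cv2.CHAIN_APPROX_NONE)
    cn=max(cs,key=cv2.contourArea)[:,0]+[x,y]
    print("hood",cn.min(0),cn.max(0))
    hull=cv2.convexHull(cn.astype(np.int32))[:,0]
    print(hull.tolist())
E
```

```text
scene spec px hsv [ 20  80 108]
warm [39 11  7  4 25] [381.88 167.44] [536.99643262 225.84930438 111.        ]
hood [194 184] [222 214]
[[211, 184], [214, 185], [216, 186], [219, 192], [222, 204], [222, 205], [221, 208], [217, 212], [215, 213], [212, 214], [203, 214], [201, 213], [199, 211], [197, 208], [194, 196], [194, 192], [195, 190], [199, 186], [205, 184]]
top spec px hsv [ 31  58 124]
warm [25 27  9 10 70] [223.95714286 246.71428571] [538.0321856 227.664773  111.       ]
hood [434 253] [472 288]
[[459, 253], [465, 256], [469, 260], [471, 263], [472, 267], [472, 273], [470, 278], [463, 285], [461, 286], [457, 287], [450, 288], [448, 288], [442, 283], [439, 280], [436, 276], [435, 274], [434, 269], [434, 266], [436, 261], [439, 258], [442, 256], [444, 255], [452, 253]]
```

Run:
```python
from h import *
from scipy.optimize import least_squares
C={n:env.camera(n) for n in("scene","top")}
for n in C: 
    c=C[n]; print(n,"cam",-np.array(c["R"]).T@c["t"])
def silh(c,X,zb,zt,r):  # convex silhouette of cylinder, analytic points
    a=np.linspace(0,2*np.pi,120)
    P=[np.c_[X[0]+r*np.cos(a),X[1]+r*np.sin(a),np.full(120,z)] for z in(zb,zt)]
    return cv2.convexHull(proj(c,np.vstack(P)).astype(np.float32))[:,0]
# subpixel hood: bounding box edges vs projected bounding box
for n,g in (("top",(420,235,90,65)),("scene",(170,170,80,60))):
    c=C[n];x,y,w,h=g
    b=cv2.resize(c["img"][y:y+h,x:x+w].max(2),None,fx=8,fy=8,interpolation=cv2.INTER_CUBIC)
    for th in (70,90):
        m=(cv2.GaussianBlur(b,(0,0),3)<th).astype(np.uint8)
        cs,_=cv2.findContours(m,cv2.RETR_EXTERNAL,cv2.CHAIN_APPROX_NONE)
        cn=(max(cs,key=cv2.contourArea)[:,0]+.5)/8-.5+[x,y]
        if n=="top":
            P=onplane(c,cn,162)[:,:2]
            # rim side: right half / top of contour
            s=(cn[:,0]>459)&(cn[:,1]<283)
            print(n,th,"bbox",cn.min(0),cn.max(0),"rim circ",circ(P[s]))
        else:
            P=onplane(c,cn,162)[:,:2]; s=cn[:,1]<192
            print(n,th,"bbox",cn.min(0),cn.max(0),"rim circ",circ(P[s]))
# shoulder ring in both
for n,g,th in (("top",(195,215,80,60),None),("scene",(340,155,80,60),None)):
    c=C[n];x,y,w,h=g
    b=cv2.resize(c["img"][y:y+h,x:x+w],None,fx=8,fy=8,interpolation=cv2.INTER_CUBIC)
    hsv=cv2.cvtColor(b,cv2.COLOR_BGR2HSV); 
    print(n,"spec circle", end=" ")
    m=cv2.GaussianBlur(cv2.inRange(hsv,(8,48,95),(45,140,255)),(0,0),3)>127
    k,l,st,ce=cv2.connectedComponentsWithStats(m.astype(np.uint8))
    for i in range(1,k):
        if st[i,4]>800: 
            px=(ce[i]+.5)/8-.5+[x,y]; print(px,onplane(c,px,111)[0][:2],st[i,4]/64)
    cv2.imwrite(f"pics/mod_{n}.png",cv2.convertScaleAbs(b,alpha=1.6))
```

```text
scene cam [1309.3528518 -305.900111   917.7994668]
top cam [452.21372837  24.60426607 911.32296256]
top 70 bbox [433.9375 252.9375] [472.6875 287.6875] rim circ (array([ 475.11795262, -245.1375975 ]), np.float64(29.55477376081639))
top 90 bbox [419.5625 252.4375] [473.1875 294.1875] rim circ (array([ 475.02870251, -245.24324974]), np.float64(30.50119725479959))
scene 70 bbox [193.6875 183.6875] [221.9375 214.6875] rim circ (array([ 475.84309123, -246.49760583]), np.float64(30.13057824244004))
scene 90 bbox [182.6875 183.3125] [249.4375 229.4375] rim circ (array([ 475.15306457, -246.30889833]), np.float64(30.89618882552652))
top spec circle [237.76740654 225.09859813] [583.62457164 199.01804252] 16.71875
[250.14839536 230.0173274 ] [572.0444405  172.17775775] 14.484375
[224.05733701 246.84067651] [537.75643214 227.44433489] 84.359375
scene spec circle [382.00708438 167.61094368] [537.77591688 225.79952429] 43.421875
```

View pics/mod_top.png

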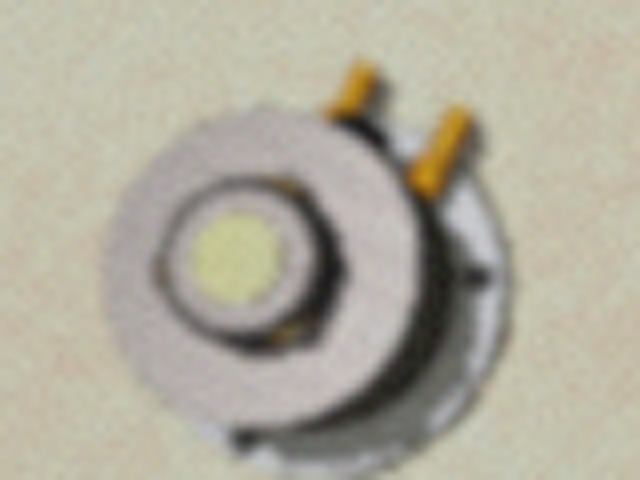

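View pics/mod_scene.png

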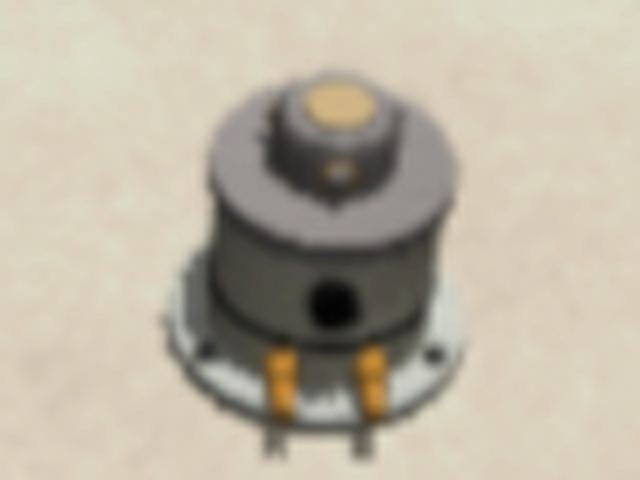

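Run:
```python
from h import *
c=env.camera("top")
print("ring top",onplane(c,[[227.1,247.8],[207.4,248],[246.8,248]],85)[:,:2])
c=env.camera("scene"); print("ring scene L/R",onplane(c,[[381.2,0]],85))
import itertools
q=env.state()["joint_pos"]
def T(al,a,d,th):
    ca,sa,ct,st=np.cos(al),np.sin(al),np.cos(th),np.sin(th)
    return np.array([[ct,-st,0,a],[st*ca,ct*ca,-sa,-d*sa],[st*sa,ct*sa,ca,d*ca],[0,0,0,1]])
h=np.pi/2
def fk(q,L=172):
    M=np.eye(4)
    for al,a,d,th in zip([0,-h,h,h,h,h,-h],[0,0,0,52.5,77.5,0,76],[267,0,293,0,342.5,0,97+L],q): M=M@T(al,a,d,th)
    return M
for sg in itertools.product([1,-1],repeat=2):
    qq=q.copy(); qq[2]*=sg[0]; qq[4]*=sg[1]
    M=fk(qq); print(sg,M[:3,3],np.hypot(*M[:2,3]),M[:3,2])
s=env.state();print(s["tcp_pos"],np.hypot(*s["tcp_pos"][:2]))
```

```text
ring top [[538.21134656 227.28729524]
 [539.19313919 270.61388774]
 [536.3531117  183.95409475]]
ring scene L/R [[-550.46597103  863.92464986   85.        ]]
(1, 1) [219.15461993 508.48607375 103.77619508] 553.7028396500858 [-0.05825838 -0.12709796 -0.9901778 ]
(1, -1) [267.85790198 486.62927851 109.9237931 ] 555.4780916983215 [ 0.14908986 -0.22015058 -0.96400515]
(-1, 1) [-42.48857676 553.85073007 109.9237931 ] 555.4780916983215 [-0.22682328 -0.1387273  -0.96400515]
(-1, -1) [ 10.89366865 553.59566709 103.77619508] 553.7028396500859 [ 4.45079117e-04 -1.39813204e-01 -9.90177797e-01]
[ 195.82216572 -593.4370797   231.12668416] 624.9111041995553
```

Run:
```python
from h import *
from scipy.spatial.transform import Rotation as R
s=env.state(); print(R.from_quat(s["ee_rot"]).as_matrix().round(3))
# rack direction from far board edge in top view: bottom edge / upper edge line
c=env.camera("top"); g=c["img"].min(2); hsv=cv2.cvtColor(c["img"],cv2.COLOR_BGR2HSV)
print(c["img"][262,480],c["img"][275,480],c["img"][240,480], c["img"][280,430])
m=((hsv[:,:,1]<22)&(g>95)).astype(np.uint8); m[:,:350]=0;m[:,500:]=0;m[:240]=0;m[310:]=0
m=cv2.morphologyEx(m,cv2.MORPH_OPEN,np.ones((3,3)))
p=np.argwhere(m)[:,::-1]; print(len(p)); r=cv2.minAreaRect(p.astype(np.float32)); b=cv2.boxPoints(r); print(b, onplane(c,b,110)[:,:2])
```

```text
[[-0.     0.313 -0.95 ]
 [ 0.    -0.95  -0.313]
 [-1.    -0.     0.   ]]
[121 122 123] [124 123 123] [109 121 120] [126 123 121]
3022
[[363.30533 267.06375]
 [484.8154  245.62082]
 [494.42947 300.10068]
 [372.9194  321.5436 ]] [[ 485.76547983  -66.68437567]
 [ 522.23588267 -328.05585294]
 [ 409.97091116 -332.97436537]
 [ 375.938617    -79.8053846 ]]
```

>>> {"method": "play_rows", "body": {
  "dr": [
    [0,6,0],
    [0,6,0],
    [0,6,0]
  ],
  "slide": [
    [0,-1,-2],
    [0,-1,-2],
    [0,-1,-2]
  ],
  "fingers": [100,100,100]
}}

```text
time: 0.7
tcp_pos: [244.3, -545.8, 238.1]
ee_rot: [0.8, 0.129, -0.578, 0.094]
ft_force: [-0.0, 0.6, -1.2]
finger_gap: 0.998
```

```bash
cat > st.py <<'E'
from h import *
from scipy.spatial.transform import Rotation as R
s=env.state();M=R.from_quat(s["ee_rot"]).as_matrix()
print("t",round(s["time"],2),"q",s["joint_pos"].round(3),"p",s["tcp_pos"].round(1),"gap",round(s["finger_gap"],3),"F",s["ft_force"].round(1))
print("x",M[:,0].round(3),"y",M[:,1].round(3),"z",M[:,2].round(3))
E
python3 st.py
```

```text
t 0.7 q [ 1.537  0.484 -0.378  1.594 -0.165  1.081  0.027] p [ 244.3 -545.8  238.1] gap 0.998 F [-0.   0.6 -1.2]
x [ 0.298  0.097 -0.95 ] y [ 0.314 -0.949  0.001] z [-0.902 -0.299 -0.313]
```

```bash
cat > plan.py <<'E'
from h import *
import sys
from scipy.spatial.transform import Rotation as R
def rot(az,el,roll=0,flip=1):
    a,e=np.radians([az,el]); x=np.array([np.cos(a)*np.cos(e),np.sin(a)*np.cos(e),np.sin(e)])
    y=flip*np.array([-np.sin(a),np.cos(a),0]); M=np.c_[x,y,np.cross(x,y)]
    return R.from_matrix(M)*R.from_rotvec([np.radians(roll),0,0])
def plan(p,Rt,N=None,step=5.,mm=30.):
    s=env.state();R0=R.from_quat(s["ee_rot"]);p0=s["tcp_pos"]
    rv=(R0.inv()*Rt).as_rotvec(degrees=True); d=np.array(p)-p0
    if N is None: N=int(max(np.ceil(np.abs(rv).max()/step),np.ceil(np.linalg.norm(d)/mm),1))
    st=np.round(rv/N,1); sl=[];Rc=R0
    for i in range(N):
        sl.append(np.round(Rc.inv().apply(d/N)/10,2).tolist()); Rc=Rc*R.from_rotvec(st,degrees=True)
    print("N",N,"total deg",np.linalg.norm(rv).round(1),"dr",st.tolist()); print("slide",sl)
E
python3 - <<'E'
from plan import *
plan([330,-430,330],rot(-120,-35,0,-1)); plan([330,-430,330],rot(-120,-35,0,1))
E
```

```text
N 23 total deg 140.5 dr [4.9, 0.7, 3.6]
slide [[-0.22, -0.36, -0.61], [-0.24, -0.4, -0.58], [-0.26, -0.43, -0.55], [-0.28, -0.46, -0.51], [-0.3, -0.48, -0.48], [-0.33, -0.5, -0.44], [-0.35, -0.52, -0.4], [-0.38, -0.53, -0.36], [-0.41, -0.53, -0.32], [-0.44, -0.53, -0.28], [-0.47, -0.52, -0.24], [-0.5, -0.51, -0.2], [-0.53, -0.5, -0.16], [-0.56, -0.47, -0.13], [-0.59, -0.45, -0.1], [-0.61, -0.42, -0.07], [-0.64, -0.38, -0.04], [-0.66, -0.34, -0.02], [-0.68, -0.3, 0.0], [-0.7, -0.26, 0.02], [-0.71, -0.21, 0.03], [-0.72, -0.16, 0.04], [-0.73, -0.12, 0.04]]
N 14 total deg 82.8 dr [-3.0, -5.0, 1.0]
slide [[-0.36, -0.59, -1.0], [-0.46, -0.53, -1.0], [-0.55, -0.47, -0.98], [-0.65, -0.41, -0.95], [-0.73, -0.35, -0.91], [-0.82, -0.29, -0.86], [-0.89, -0.23, -0.8], [-0.96, -0.18, -0.73], [-1.03, -0.12, -0.65], [-1.08, -0.07, -0.56], [-1.13, -0.03, -0.47], [-1.16, 0.02, -0.37], [-1.19, 0.05, -0.26], [-1.21, 0.09, -0.16]]
```

>>> {"method": "play_rows", "body": {
  "dr": [
    [-3,-5,1],
    [-3,-5,1],
    [-3,-5,1],
    [-3,-5,1],
    [-3,-5,1],
    [-3,-5,1],
    [-3,-5,1]
  ],
  "slide": [
    [-0.4,-0.6,-1],
    [-0.5,-0.5,-1],
    [-0.6,-0.5,-1],
    [-0.7,-0.4,-1],
    [-0.7,-0.4,-0.9],
    [-0.8,-0.3,-0.9],
    [-0.9,-0.2,-0.8]
  ],
  "fingers": [100,100,100,100,100,100,100]
}}

```text
time: 1.28
tcp_pos: [287.3, -487.8, 285.9]
ee_rot: [-0.563, -0.148, 0.753, -0.306]
ft_force: [0.4, 0.1, -1.4]
finger_gap: 1.002
```

```bash
python3 st.py
```

```text
t 1.28 q [ 0.979  0.318 -0.274  1.721  0.488  1.1   -0.409] p [ 287.3 -487.8  285.9] gap 1.002 F [ 0.4  0.1 -1.4]
x [-0.179 -0.294 -0.939] y [ 0.627 -0.77   0.122] z [-0.758 -0.567  0.322]
```

>>> {"method": "play_rows", "body": {
  "dr": [
    [-3,-5,1],
    [-3,-5,1],
    [-3,-5,1],
    [-3,-5,1],
    [-3,-5,1],
    [-3,-5,1],
    [-3,-5,1]
  ],
  "slide": [
    [-1,-0.2,-0.7],
    [-1,-0.1,-0.6],
    [-1.1,-0.1,-0.6],
    [-1.1,0,-0.5],
    [-1.2,0,-0.4],
    [-1.2,0,-0.3],
    [-1.2,0.1,-0.2]
  ],
  "fingers": [100,100,100,100,100,100,100]
}}

```text
time: 1.87
tcp_pos: [330.8, -428.3, 330.8]
ee_rot: [-0.256, -0.149, 0.828, -0.476]
ft_force: [-0.2, -0.9, -0.0]
finger_gap: 0.996
```

```bash
python3 st.py
```

```text
t 1.87 q [ 0.498  0.393 -0.282  1.883  1.02   1.448 -0.759] p [ 330.8 -428.3  330.8] gap 0.996 F [-0.2 -0.9 -0. ]
x [-0.415 -0.713 -0.566] y [ 0.865 -0.502 -0.002] z [-0.282 -0.49   0.825]
```

Run:
```python
from plan import *
plan([380,-400,300],rot(-60,-15,0,1))
```

```text
N 11 total deg 62.9 dr [-2.3, -1.6, 5.0]
slide [[-0.21, 0.26, -0.48], [-0.2, 0.3, -0.47], [-0.18, 0.33, -0.45], [-0.17, 0.36, -0.43], [-0.15, 0.39, -0.41], [-0.12, 0.42, -0.39], [-0.09, 0.45, -0.37], [-0.06, 0.47, -0.35], [-0.03, 0.49, -0.33], [0.0, 0.5, -0.31], [0.04, 0.51, -0.29]]
```

>>> {"method": "play_rows", "body": {
  "dr": [
    [-2.3,-1.6,5],
    [-2.3,-1.6,5],
    [-2.3,-1.6,5],
    [-2.3,-1.6,5],
    [-2.3,-1.6,5],
    [-2.3,-1.6,5],
    [-2.3,-1.6,5],
    [-2.3,-1.6,5],
    [-2.3,-1.6,5],
    [-2.3,-1.6,5],
    [-2.3,-1.6,5]
  ],
  "slide": [
    [-0.2,0.3,-0.5],
    [-0.2,0.3,-0.5],
    [-0.2,0.3,-0.5],
    [-0.2,0.4,-0.4],
    [-0.2,0.4,-0.4],
    [-0.1,0.4,-0.4],
    [-0.1,0.5,-0.4],
    [-0.1,0.5,-0.3],
    [0,0.5,-0.3],
    [0,0.5,-0.3],
    [0,0.5,-0.3]
  ],
  "fingers": [100,100,100,100,100,100,100,100,100,100,100]
}}

```text
time: 2.78
tcp_pos: [400.1, -406.2, 304.0]
ee_rot: [0.089, 0.15, -0.571, 0.802]
ft_force: [1.1, 0.7, -1.0]
finger_gap: 0.997
```

```bash
python3 st.py
python3 - <<'E'
from plan import *
plan([360,-300,260],rot(0,-5,0,1))
E
```

```text
t 2.78 q [ 0.957  0.484 -1.073  2.496  1.823  1.528 -1.047] p [ 400.1 -406.2  304. ] gap 0.997 F [ 1.1  0.7 -1. ]
x [ 0.304 -0.889 -0.343] y [ 0.943  0.333 -0.028] z [ 0.138 -0.315  0.939]
N 14 total deg 72.2 dr [-1.0, -1.0, 5.0]
slide [[-0.65, -0.01, -0.57], [-0.66, 0.06, -0.56], [-0.66, 0.13, -0.55], [-0.66, 0.19, -0.53], [-0.65, 0.26, -0.52], [-0.63, 0.32, -0.5], [-0.61, 0.39, -0.49], [-0.58, 0.45, -0.47], [-0.55, 0.5, -0.45], [-0.51, 0.56, -0.43], [-0.47, 0.61, -0.41], [-0.42, 0.65, -0.39], [-0.37, 0.69, -0.37], [-0.31, 0.73, -0.36]]
```

```bash
cat > fit.py <<'E'
import numpy as np, itertools
from scipy.optimize import least_squares
from scipy.spatial.transform import Rotation as R
D=[([1.35749,.50834,-.23752,1.50112,.12572,1.1489,-.15478],[195.66,-593.06,230.43],[[0,.313,-.95],[0,-.95,-.313],[-1,0,0]]),
([1.537,.484,-.378,1.594,-.165,1.081,.027],[244.3,-545.8,238.1],[[.298,.314,-.902],[.097,-.949,-.299],[-.95,.001,-.313]]),
([.979,.318,-.274,1.721,.488,1.1,-.409],[287.3,-487.8,285.9],[[-.179,.627,-.758],[-.294,-.77,-.567],[-.939,.122,.322]]),
([.498,.393,-.282,1.883,1.02,1.448,-.759],[330.8,-428.3,330.8],[[-.415,.865,-.282],[-.713,-.502,-.49],[-.566,-.002,.825]]),
([.957,.484,-1.073,2.496,1.823,1.528,-1.047],[400.1,-406.2,304.],[[.304,.943,.138],[-.889,.333,-.315],[-.343,-.028,.939]])]
def rx(a): return R.from_rotvec([a,0,0]).as_matrix()
def ry(a): return R.from_rotvec([0,a,0]).as_matrix()
def rz(a): return R.from_rotvec([0,0,a]).as_matrix()
# chain: vertical-rest arm; z yaw, y pitch, z yaw, y pitch, z roll, y pitch, z roll
def fk(q,sg,P):
    d1,d3,a3,d5,a5,a6,L,o1,o3,o4,o5,o6,o7=P
    q=np.array(q)*sg
    Rm=rz(q[0]+o1);p=np.array([0,0,d1])
    Rm=Rm@ry(q[1])@rz(q[2]+o3);p=p+Rm@[a3,0,d3]
    Rm=Rm@ry(q[3]+o4)@rz(q[4]+o5);p=p+Rm@[a5,0,d5]
    Rm=Rm@ry(q[5]+o6);p=p+Rm@[a6,0,L]
    Rm=Rm@rz(q[6]+o7)@np.array([[0,0,1.],[0,1,0],[-1,0,0]]).T if False else Rm@rz(q[6]+o7)
    return Rm,p
# tool x = chain z
def res(P,sg,D=D):
    o=[]
    for q,p,M in D:
        Rm,pp=fk(q,sg,P);M=np.array(M)
        o+=list((pp-p)/100)+list(Rm[:,2]-M[:,0])+list(Rm[:,0]-M[:,1])
    return np.array(o)
if __name__=="__main__":
    best=[];rng=np.random.default_rng(0)
    for s in itertools.product([1,-1],repeat=6):
        sg=np.array([s[0],1,s[1],s[2],s[3],s[4],s[5]])
        for o4 in (0,np.pi):
          for k in range(2):
            P0=[300,350,0,350,0,0,250,rng.uniform(-3,3),rng.choice([0,np.pi]),o4,rng.choice([0,np.pi]),rng.choice([0,np.pi]),rng.uniform(-3,3)]
            r=least_squares(res,P0,args=(sg,),max_nfev=150); best.append((r.cost,sg,r.x))
    best.sort(key=lambda b:b[0])
    for b in best[:4]: print(b[0],b[1],b[2].round(3).tolist())
E
time python3 fit.py
```

```text
0.0016859329663542026 [-1  1 -1 -1  1 -1 -1] [231.945, 595.756, 12.198, -387.592, 20.375, 9.664, 349.019, -0.047, 3.168, 3.134, 0.026, -3.138, -0.009]
0.001685932966354685 [-1  1 -1 -1  1  1 -1] [231.945, 595.756, 12.198, -387.592, -20.375, -9.664, 349.019, -6.33, 9.451, 3.134, 3.167, 3.138, 3.133]
0.0016859329663554826 [-1  1 -1  1  1  1 -1] [231.945, 595.756, -12.198, -387.592, -20.375, -9.664, 349.019, -0.047, 0.026, 3.149, 0.026, 3.138, -3.15]
0.00168593296635557 [-1  1 -1  1 -1  1 -1] [231.945, 595.756, -12.198, 387.592, 20.375, -9.664, 349.019, -0.047, 6.309, 0.007, -0.026, -0.004, 3.133]
real	3m21.929s
user	3m20.714s
sys	0m0.101s
```

Run:
```python
from fit import *
sg=np.array([-1,1,-1,1,-1,1,-1]);O=[0,0,0,0,0,np.pi]
f=lambda L:res(list(L)+O,sg)
r=least_squares(f,[230,590,0,390,0,0,350]); print(r.cost,r.x.round(1)); print(np.abs(r.fun).reshape(-1,9).max(0).round(3))
g=lambda L:res([L[0],L[1],0,L[2],0,0,L[3]]+O,sg)
r=least_squares(g,[230,590,390,350]); print(r.cost,r.x.round(1));print(r.fun.reshape(-1,9).round(3))
```

```text
0.051301203060478355 [179.9 649.8 -34.4 420.   35.7  18.9 328.4]
[0.164 0.145 0.032 0.001 0.002 0.    0.001 0.001 0.002]
0.07569005718204079 [177.1 631.4 356.3 357.7]
[[ 0.174  0.043 -0.061 -0.001  0.002  0.     0.     0.    -0.002]
 [ 0.133  0.023 -0.033 -0.     0.     0.     0.001 -0.     0.001]
 [ 0.085  0.181 -0.016  0.    -0.001  0.    -0.     0.     0.001]
 [ 0.057  0.171  0.013 -0.     0.001  0.    -0.    -0.     0.   ]
 [ 0.074 -0.094  0.097 -0.001 -0.     0.    -0.    -0.001  0.001]]
```

```bash
cat > fk2.py <<'E'
import numpy as np
from fit import rx,ry,rz,D
from scipy.optimize import least_squares
sg=np.array([-1,1,-1,1,-1,1,-1])
lo=np.array([-3.08,-.24,-1.43,0,-1.52,.17,-2.89]);hi=np.array([3.08,2.05,1.35,2.5,4.66,1.96,2.89])
def terms(q):
    q=np.array(q)*sg; z=np.array([0,0,1.]);y=np.array([0,1.,0]);x=np.array([1.,0,0])
    A=rz(q[0]);B=A@ry(q[1])@rz(q[2]);C=B@ry(q[3])@rz(q[4]);E=C@ry(q[5]);F=E@rz(q[6]+np.pi)
    return F,np.c_[z,A@y,B@z,B@x,B@y,C@z,C@x,C@y,E@z,E@x]
def solve(D,reg=0.003):
    T=np.vstack([terms(q)[1] for q,_,_ in D]);b=np.hstack([p for _,p,_ in D])
    n=T.shape[1];x0=np.array([177,0,630,0,0,356,0,0,357,0.])
    W=reg*np.eye(n); x=x0+np.linalg.solve(T.T@T+W,T.T@(b-T@x0))
    return x,(T@x-b)
E
python3 - <<'E'
from fk2 import *
for reg in(.0001,.003,.05):
    x,r=solve(D,reg);print(x.round(1),np.abs(r).max().round(2))
E
```

```text
[ 2.436e+02 -5.600e+00  5.779e+02  9.000e-01 -1.860e+01  3.815e+02
 -1.000e-01 -2.000e-01  3.588e+02  5.000e-01] 0.33
[234.5  -6.9 585.5  -4.3 -13.2 377.6   1.2  -3.3 360.1  -5.4] 0.94
[201.6 -10.1 611.2 -12.2  -1.9 368.1   3.2  -8.2 358.1 -11.9] 4.21
```

```bash
cat >> fk2.py <<'E'
from scipy.spatial.transform import Rotation as R
X=np.array([243.6,-5.6,577.9,.9,-18.6,381.5,-.1,-.2,358.8,.5])
def FK(q):
    F,T=terms(q); return np.c_[F[:,2],F[:,0],F[:,1]],T@X   # tool x,y,z columns
def IK(p,Rt,q0,w=0.02):
    Rt=Rt.as_matrix()
    def f(q):
        M,pp=FK(q); return np.r_[(pp-p)/50,(M-Rt).ravel(),w*(q-q0)]
    r=least_squares(f,np.clip(q0,lo+.01,hi-.01),bounds=(lo+.02,hi-.02)); e=f(r.x)
    return r.x,np.linalg.norm(e[:3])*50,np.linalg.norm(e[3:12])
E
python3 - <<'E'
from fk2 import *
from plan import rot
from h import env
qc=env.state()["joint_pos"];rng=np.random.default_rng(1)
print(FK(qc)[1])
h=np.array([475.3,-245.7,136]);m=np.array([538,227,111.])
def best(p,az,el,roll,seeds):
    d=rot(az,el).apply([1,0,0]);b=None
    for s in seeds:
        q,e,a=IK(p+19*d,rot(az,el,roll),s)
        mar=np.minimum(q-lo,hi-q).min()
        if e<2 and a<.02 and (b is None or mar>b[1]): b=(q,mar)
    return b
S=[qc]+[lo+(hi-lo)*rng.random(7) for _ in range(12)]
for az in (8,15,20,25):
  for roll in(0,180):
    b=best(h,az,0,roll,S); print("pick",az,roll,b and (b[0].round(2).tolist(),round(b[1],2)))
for az in (-60,-40,-20,0,23,60):
  for roll in(0,180):
    b=best(m,az,0,roll,S); print("place",az,roll,b and (b[0].round(2).tolist(),round(b[1],2)))
E
```

```text
[ 400.21934619 -406.01562004  304.25903778]Traceback (most recent call last):
  File "<stdin>", line 17, in <module>
  File "<stdin>", line 10, in best
  File "fk2.py", line 23, in IK
    r=least_squares(f,np.clip(q0,lo+.01,hi-.01),bounds=(lo+.02,hi-.02)); e=f(r.x)
    return func(*args, **kwargs)
    raise ValueError("Initial guess is outside of provided bounds")
ValueError: Initial guess is outside of provided bounds
```

```bash
sed -i 's/np.clip(q0,lo+.01,hi-.01)/np.clip(q0,lo+.03,hi-.03)/' fk2.py
cat > feas.py <<'E'
from fk2 import *
from plan import rot
from h import env
qc=env.state()["joint_pos"];rng=np.random.default_rng(1)
h=np.array([475.3,-245.7,136]);m=np.array([538,227,111.])
def best(p,az,el,roll,seeds):
    d=rot(az,el).apply([1,0,0]);b=None
    for s in seeds:
        q,e,a=IK(p+19*d,rot(az,el,roll),s,0.003)
        mar=np.minimum(q-lo,hi-q).min()
        if e<4 and a<.04 and (b is None or mar>b[1]): b=(q,mar)
    return b
S=[qc]+[lo+(hi-lo)*rng.random(7) for _ in range(12)]
E
time python3 - <<'E'
from feas import *
for az in (8,16,24):
  for roll in(0,180):
    b=best(h,az,0,roll,S); print("pick",az,roll,b and (b[0].round(2).tolist(),round(b[1],2)))
for az in (-60,-30,0,23,60):
  for roll in(0,180):
    b=best(m,az,0,roll,S); print("place",az,roll,b and (b[0].round(2).tolist(),round(b[1],2)))
E
```

```text
pick 8 0 None
pick 8 180 None
pick 16 0 ([1.36, 1.17, -0.39, 2.42, 4.47, 1.29, -1.1], np.float64(0.08))
pick 16 180 ([1.23, 1.14, -0.2, 2.42, 4.5, 1.46, 2.01], np.float64(0.08))
pick 24 0 ([1.85, 1.6, -1.29, 2.3, 4.64, 0.19, -1.29], np.float64(0.02))
pick 24 180 ([1.85, 1.61, -1.29, 2.28, -1.5, 0.19, 1.71], np.float64(0.02))
place -60 0 ([-1.3, 1.25, 0.54, 1.7, 0.85, 1.3, -1.07], np.float64(0.66))
place -60 180 ([-1.32, 1.26, 0.57, 1.7, 0.83, 1.28, 2.09], np.float64(0.68))
place -30 0 ([-1.08, 1.13, 0.01, 2.16, 1.55, 1.56, -1.73], np.float64(0.34))
place -30 180 ([-1.1, 1.14, 0.04, 2.16, 1.54, 1.53, 1.41], np.float64(0.34))
place 0 0 None
place 0 180 None
place 23 0 None
place 23 180 None
place 60 0 ([0.89, 1.73, -1.3, 2.38, 3.57, 0.48, -0.15], np.float64(0.12))
place 60 180 ([0.87, 1.68, -1.25, 2.38, 3.69, 0.52, 2.87], np.float64(0.02))
real	0m38.962s
user	0m38.679s
sys	0m0.128s
```

```bash
cat > mar.py <<'E'
from feas import *
def ikm(p,Rt,q0,W=1.0):
    Rm=Rt.as_matrix();mid=(lo+hi)/2;half=(hi-lo)/2
    def f(q):
        M,pp=FK(q);u=(q-mid)/half
        return np.r_[(pp-p)/5,(M-Rm).ravel()*20,0.05*W*u**8]
    r=least_squares(f,np.clip(q0,lo+.03,hi-.03),bounds=(lo+.02,hi-.02),max_nfev=80);M,pp=FK(r.x)
    return r.x,np.linalg.norm(pp-p),np.linalg.norm(M-Rm)
E
python3 - <<'E'
from mar import *
S=[np.array(s) for s in ([1.3,1.15,-.3,2.42,4.4,1.35,-1.1],[1.8,1.6,-1.2,2.3,4.4,.3,-1.2],[1.8,1.6,-1.2,2.3,-1.3,.3,-1.2],[.9,.9,.5,2.2,3.8,1.5,-1.5],[1.6,1,1,2.2,4,1.2,-1.],[0.5,.8,-1,2.2,3.2,1.2,0])]
for az in (12,16,20,24,28,34):
  for el in(-8,0,8):
    d=rot(az,el).apply([1,0,0]);b=None
    for s in S:
        q,e,a=ikm(h+19*d,rot(az,el,0),s); m_=np.minimum(q-lo,hi-q).min()
        if e<3 and a<.05 and(b is None or m_>b[1]):b=(q.round(2).tolist(),m_)
    print(az,el,b)
E
```

```text
12 -8 ([1.81, 1.54, -1.35, 2.48, 3.31, 0.45, -0.08], np.float64(0.020000000000000462))
12 0 ([1.75, 1.51, -1.1, 2.47, 3.97, 0.64, -0.58], np.float64(0.026906526203313685))
12 8 ([1.8, 1.69, -1.14, 2.43, 4.12, 0.57, -0.58], np.float64(0.07359881254069478))
16 -8 ([1.74, 1.34, -1.1, 2.44, 3.98, 0.52, -0.75], np.float64(0.06003361718258837))
16 0 ([1.79, 1.52, -1.14, 2.41, 4.1, 0.49, -0.72], np.float64(0.08688617767555185))
16 8 ([1.84, 1.7, -1.19, 2.37, 4.27, 0.43, -0.77], np.float64(0.1300649796102884))
20 -8 ([1.77, 1.36, -1.14, 2.38, 4.18, 0.39, -0.94], np.float64(0.12155914062221695))
20 0 ([1.81, 1.53, -1.18, 2.35, 4.32, 0.37, -0.96], np.float64(0.14728681773266405))
20 8 ([1.84, 1.68, -1.2, 2.31, 4.56, 0.38, -1.09], np.float64(0.09648116567903564))
24 -8 ([1.78, 1.35, -1.14, 2.32, 4.52, 0.34, -1.28], np.float64(0.13650758251612594))
24 0 ([1.85, 1.61, -1.29, 2.28, -1.5, 0.19, -1.43], np.float64(0.02000000000000135))
24 8 ([1.85, 1.69, -1.23, 2.25, -1.36, 0.32, -1.47], np.float64(0.15420722991170657))
28 -8 ([1.78, 1.36, -1.17, 2.26, -1.35, 0.3, -1.69], np.float64(0.1331561789158798))
28 0 ([1.82, 1.51, -1.19, 2.23, -1.22, 0.34, -1.72], np.float64(0.16571262817049628))
28 8 ([1.83, 1.64, -1.2, 2.2, -1.1, 0.4, -1.75], np.float64(0.23246133448465636))
34 -8 ([1.75, 1.32, -1.12, 2.16, -0.96, 0.43, -2.07], np.float64(0.25603918087382727))
34 0 ([1.76, 1.42, -1.1, 2.14, -0.99, 0.52, -1.96], np.float64(0.3343347569887465))
34 8 ([1.78, 1.56, -1.13, 2.11, -0.92, 0.57, -1.96], np.float64(0.3049077695282849))
```

Run:
```python
from mar import *
rng=np.random.default_rng(3)
S=[np.array([1.76,1.4,-1.1,2.1,-.95,.5,-2]),np.array([1.4,1.,-.4,1.7,-.5,1,-2]),np.array([.9,1.,.4,1.7,-.8,1,1.]),np.array([0,1.,.4,1.9,-1,1.2,-1.]),np.array([.5,1.2,-1,2.2,-1,.8,1.5])]
h[2]=148;m[2]=99
for nm,p,el in(("pick",h,-10),("place",m,10)):
 for az in (34,45,60,75,90):
  for roll in(0,180):
    d=rot(az,el).apply([1,0,0]);b=None
    for s in S:
        q,e,a=ikm(p+19*d,rot(az,el,roll),s); m_=np.minimum(q-lo,hi-q).min()
        if e<3 and a<.05 and q[4]<.8 and(b is None or m_>b[1]):b=(q.round(2).tolist(),m_.round(2))
    print(nm,az,roll,b)
```

```text
pick 34 0 ([1.7, 1.19, -1.01, 2.17, -1.12, 0.53, -1.95], np.float64(0.33))
pick 34 180 ([1.68, 1.17, -0.97, 2.17, -1.16, 0.57, 1.23], np.float64(0.33))
pick 45 0 ([1.53, 1.08, -0.76, 2.01, -0.96, 0.89, -2.08], np.float64(0.49))
pick 45 180 ([1.6, 1.14, -0.89, 2.01, -0.85, 0.79, 0.95], np.float64(0.49))
pick 60 0 ([1.35, 1.06, -0.59, 1.79, -0.79, 1.21, -2.19], np.float64(0.7))
pick 60 180 ([1.42, 1.1, -0.72, 1.79, -0.71, 1.14, 0.87], np.float64(0.71))
pick 75 0 ([1.18, 1.07, -0.44, 1.58, -0.69, 1.51, -2.21], np.float64(0.45))
pick 75 180 ([1.38, 1.21, -0.87, 1.57, -0.42, 1.34, 0.63], np.float64(0.56))
pick 90 0 ([1.23, 1.23, -0.81, 1.37, -0.34, 1.62, -2.51], np.float64(0.34))
pick 90 180 ([1.18, 1.19, -0.68, 1.37, -0.42, 1.65, 0.72], np.float64(0.31))
place 34 0 None
place 34 180 None
place 45 0 None
place 45 180 None
place 60 0 None
place 60 180 None
place 75 0 ([0.9, 1.74, -1.19, 2.1, -1.14, 0.41, -1.65], np.float64(0.24))
place 75 180 ([0.9, 1.74, -1.18, 2.1, -1.14, 0.42, 1.49], np.float64(0.25))
place 90 0 ([0.71, 1.5, -0.91, 1.88, -0.94, 0.89, -1.96], np.float64(0.52))
place 90 180 ([0.72, 1.51, -0.93, 1.88, -0.92, 0.88, 1.17], np.float64(0.5))
```

```bash
cat > sim.py <<'E'
from mar import *
def path(wps,q,show=True,n=6):
    # wps: list of (pos,Rotation); follow with local IK, report joints and errors
    M,p=FK(q);Rc=R.from_matrix(M)
    for P,Rt in wps:
        rv=(Rc.inv()*Rt).as_rotvec();bad=0
        for k in range(1,n+1):
            pp=p+(np.array(P)-p)*k/n;RR=Rc*R.from_rotvec(rv*k/n)
            q,e,a=IK(pp,RR,q,.01); bad=max(bad,e,a*100)
        print("->",np.round(P),q.round(2).tolist(),"err",round(bad,1)); p,Rc=np.array(P,float),Rt
    return q
E
python3 - <<'E'
from sim import *
H=lambda d,az,el=0,z=142:np.array([475.3,-245.7,z])-d*rot(az,el).apply([1,0,0])
G=16
dn=rot(28,-90,180)
q=path([([400,-430,320],dn),([380,-400,320],rot(28,-45,180)),(H(120,28,z=230),rot(28,0,180)),(H(120,28),rot(28,0,180)),(H(-G,28),rot(28,0,180)),(H(-G,28,z=260),rot(28,0,180)),([450,-380,330],rot(28,-45,180)),([500,-380,350],dn)],qc)
m=np.array([538,227,0])
d=rot(-60,0).apply([1,0,0])
q=path([([600,-100,380],rot(75,-90,180)),([600,200,380],rot(-60,-90,0)),(m+[0,0,300]+G*d,rot(-60,-45,0)),(m+[0,0,200]+G*d,rot(-60,0,0)),(m+[0,0,105]+G*d,rot(-60,0,0))],q)
E
```

```text
-> [ 400 -430  320] [1.45, 0.61, -1.24, 1.44, 0.58, 1.5, -0.86] err 0.0
-> [ 380 -400  320] [2.01, 0.73, -1.41, 1.74, -0.02, 0.97, -0.3] err 0.0
-> [ 369. -302.  230.] [2.15, 1.42, -1.41, 2.18, -0.43, 0.52, 0.45] err 0.0
-> [ 369. -302.  142.] [2.13, 1.55, -1.28, 2.15, -0.33, 0.51, 0.54] err 0.0
-> [ 489. -238.  142.] [1.86, 1.61, -1.34, 2.23, -0.82, 0.19, 1.01] err 0.1
-> [ 489. -238.  260.] [1.86, 1.33, -1.41, 2.26, -1.25, 0.3, 1.17] err 0.0
-> [ 450 -380  330] [1.64, 0.48, -0.82, 1.71, -0.51, 1.0, 0.08] err 0.0
-> [ 500 -380  350] [0.9, 0.48, -0.51, 1.27, 0.23, 1.46, -0.67] err 0.0
-> [ 600 -100  380] [0.55, 0.47, -0.75, 1.25, 0.31, 1.53, -0.42] err 0.0
-> [600 200 380] [0.11, 0.56, -0.93, 1.18, 0.44, 1.6, -0.2] err 0.0
-> [546. 213. 300.] [-0.41, 0.57, -0.72, 1.61, 0.98, 1.67, -0.82] err 0.0
-> [546. 213. 200.] [-0.84, 1.02, -0.27, 1.73, 1.21, 1.94, -1.28] err 0.0
-> [546. 213. 105.] [-0.85, 1.18, -0.26, 1.69, 1.21, 1.9, -1.39] err 0.0
```

Run:
```python
from plan import *
plan([400,-430,320],rot(32,-90,180))
```

```text
N 14 total deg 101.3 dr [4.9, 4.3, -3.3]
slide [[0.11, -0.06, 0.16], [0.1, -0.04, 0.17], [0.09, -0.02, 0.18], [0.08, 0.0, 0.19], [0.06, 0.02, 0.19], [0.05, 0.04, 0.2], [0.03, 0.06, 0.19], [0.01, 0.08, 0.19], [-0.01, 0.09, 0.18], [-0.03, 0.11, 0.17], [-0.05, 0.12, 0.16], [-0.07, 0.13, 0.14], [-0.08, 0.14, 0.13], [-0.1, 0.14, 0.11]]
```

>>> {"method": "play_rows", "body": {
  "dr": [
    [4.9,4.3,-3.3],
    [4.9,4.3,-3.3],
    [4.9,4.3,-3.3],
    [4.9,4.3,-3.3],
    [4.9,4.3,-3.3],
    [4.9,4.3,-3.3],
    [4.9,4.3,-3.3],
    [4.9,4.3,-3.3],
    [4.9,4.3,-3.3],
    [4.9,4.3,-3.3],
    [4.9,4.3,-3.3],
    [4.9,4.3,-3.3],
    [4.9,4.3,-3.3],
    [4.9,4.3,-3.3]
  ],
  "slide": [
    [0.1,-0.1,0.2],
    [0.1,0,0.2],
    [0.1,0,0.2],
    [0.1,0,0.2],
    [0.1,0,0.2],
    [0,0,0.2],
    [0,0.1,0.2],
    [0,0.1,0.2],
    [0,0.1,0.2],
    [0,0.1,0.2],
    [0,0.1,0.2],
    [-0.1,0.1,0.1],
    [-0.1,0.1,0.1],
    [-0.1,0.1,0.1]
  ],
  "fingers": [100,100,100,100,100,100,100,100,100,100,100,100,100,100]
}}

```text
time: 3.95
tcp_pos: [399.4, -430.5, 320.9]
ee_rot: [-0.678, -0.195, 0.681, -0.199]
ft_force: [-0.0, 0.0, 0.0]
finger_gap: 1.003
```

```bash
python3 st.py
python3 - <<'E'
from plan import *
plan([380,-400,310],rot(32,-45,180))
E
```

```text
t 3.95 q [ 1.42   0.566 -1.144  1.441  0.521  1.46  -0.725] p [ 399.4 -430.5  320.9] gap 1.003 F [-0.  0.  0.]
x [-0.003 -0.007 -1.   ] y [ 0.536 -0.844  0.004] z [-0.844 -0.536  0.006]
N 10 total deg 45.3 dr [0.0, 4.5, -0.0]
slide [[0.11, -0.36, 0.0], [0.11, -0.36, 0.01], [0.11, -0.36, 0.02], [0.1, -0.36, 0.03], [0.1, -0.36, 0.03], [0.1, -0.36, 0.04], [0.1, -0.36, 0.05], [0.09, -0.36, 0.06], [0.09, -0.36, 0.06], [0.08, -0.36, 0.07]]
```

>>> {"method": "play_rows", "body": {
  "dr": [
    [0,4.5,0],
    [0,4.5,0],
    [0,4.5,0],
    [0,4.5,0],
    [0,4.5,0],
    [0,4.5,0],
    [0,4.5,0],
    [0,4.5,0],
    [0,4.5,0],
    [0,4.5,0]
  ],
  "slide": [
    [0.1,-0.4,0],
    [0.1,-0.4,0],
    [0.1,-0.4,0],
    [0.1,-0.4,0],
    [0.1,-0.4,0],
    [0.1,-0.3,0],
    [0.1,-0.3,0],
    [0.1,-0.3,0.1],
    [0.1,-0.3,0.1],
    [0.1,-0.3,0.1]
  ],
  "fingers": [100,100,100,100,100,100,100,100,100,100]
}}

```text
time: 4.78
tcp_pos: [380.3, -401.2, 309.1]
ee_rot: [0.886, 0.257, -0.37, 0.111]
ft_force: [-0.5, 0.7, -0.1]
finger_gap: 0.995
```

```bash
python3 st.py
python3 - <<'E'
from plan import *
d=rot(32,-2).apply([1,0,0]); print(np.array([475.3,-245.7,147])-120*d)
p=np.array([475.3,-245.7,235])-130*d
plan(p,rot(32,-2,180))
E
```

```text
t 4.78 q [ 1.976  0.766 -1.395  1.705  0.008  1.018 -0.258] p [ 380.3 -401.2  309.1] gap 0.995 F [-0.5  0.7 -0.1]
x [ 0.595  0.373 -0.712] y [ 0.537 -0.843  0.007] z [-0.598 -0.386 -0.702]
[ 373.59622142 -309.25157421  151.1879396 ]
N 9 total deg 43.4 dr [0.1, 4.8, 0.0]
slide [[0.81, -0.91, 0.27], [0.78, -0.91, 0.34], [0.75, -0.91, 0.41], [0.72, -0.91, 0.47], [0.67, -0.9, 0.53], [0.63, -0.9, 0.59], [0.58, -0.9, 0.64], [0.52, -0.9, 0.68], [0.46, -0.9, 0.73]]
```

>>> {"method": "play_rows", "body": {
  "dr": [
    [0.1,4.8,0],
    [0.1,4.8,0],
    [0.1,4.8,0],
    [0.1,4.8,0],
    [0.1,4.8,0],
    [0.1,4.8,0],
    [0.1,4.8,0],
    [0.1,4.8,0],
    [0.1,4.8,0]
  ],
  "slide": [
    [0.8,-0.9,0.3],
    [0.8,-0.9,0.3],
    [0.75,-0.9,0.4],
    [0.7,-0.9,0.5],
    [0.7,-0.9,0.5],
    [0.6,-0.9,0.6],
    [0.6,-0.9,0.6],
    [0.5,-0.9,0.7],
    [0.5,-0.9,0.7]
  ],
  "fingers": [100,100,100,100,100,100,100,100,100]
}}

```text
time: 5.53
tcp_pos: [365.6, -314.8, 239.0]
ee_rot: [0.961, 0.276, -0.02, 0.001]
ft_force: [0.1, -0.9, -0.5]
finger_gap: 0.999
```

```bash
python3 st.py
python3 - <<'E'
from plan import *
d=rot(32,-2).apply([1,0,0]);p=np.array([475.3,-245.7,147])-110*d
plan(p,rot(32,-2,180))
for n in("scene","top"): cv2.imwrite(f"pics/{n}1.png",env.camera(n)["img"])
a=cv2.imread("pics/scene1.png")[60:260,100:300]; b=cv2.imread("pics/top1.png")[180:380,380:580]
cv2.imwrite("pics/pre.png",cv2.convertScaleAbs(cv2.resize(np.hstack([a,b]),None,fx=2,fy=2,interpolation=2),alpha=1.8))
E
```

```text
t 5.53 q [ 2.128  1.362 -1.405  2.084 -0.364  0.66   0.345] p [ 365.6 -314.8  239. ] gap 0.999 F [ 0.1 -0.9 -0.5]
x [ 0.846  0.531 -0.039] y [ 0.531 -0.847 -0.008] z [-0.037 -0.013 -0.999]
N 4 total deg 0.5 dr [-0.1, 0.1, 0.0]
slide [[0.58, 0.01, 2.18], [0.57, 0.0, 2.19], [0.57, 0.0, 2.19], [0.57, -0.0, 2.19]]
```

View pics/pre.png

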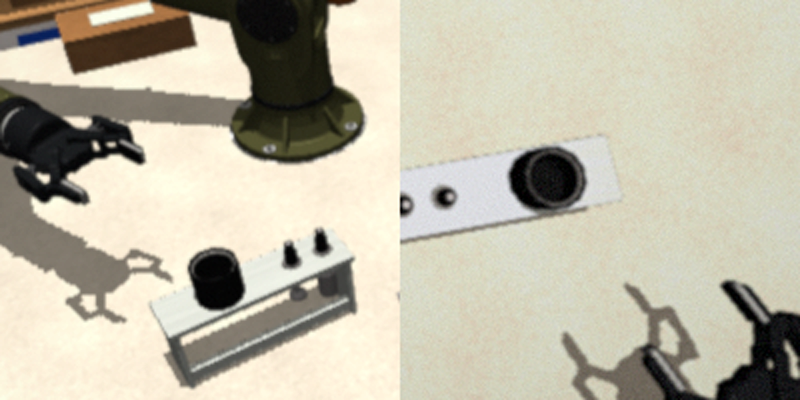

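>>> {"method": "play_rows", "body": {
  "dr": [
    [0,0,0],
    [0,0,0],
    [0,0,0],
    [0,0,0],
    [0,0,0]
  ],
  "slide": [
    [0.6,0,2.2],
    [0.6,0,2.2],
    [0.6,0,2.2],
    [0.5,0,2.2],
    [0,0,0]
  ],
  "fingers": [100,100,100,100,100]
}}

```text
time: 6.05
tcp_pos: [382.2, -304.2, 148.4]
ee_rot: [0.96, 0.277, -0.024, 0.002]
ft_force: [0.4, -1.2, -0.6]
finger_gap: 0.998
```

```bash
python3 st.py
python3 - <<'E'
from plan import *
d=rot(32,-2).apply([1,0,0]);p=np.array([475.3,-245.7,147])+16*d
plan(p,rot(32,-2,180))
E
```

```text
t 6.05 q [ 2.076  1.495 -1.294  2.089 -0.275  0.589  0.429] p [ 382.2 -304.2  148.4] gap 0.998 F [ 0.4 -1.2 -0.6]
x [ 0.845  0.533 -0.046] y [ 0.533 -0.846 -0.01 ] z [-0.044 -0.016 -0.999]
N 5 total deg 0.9 dr [-0.1, 0.1, 0.0]
slide [[2.52, 0.0, -0.08], [2.52, 0.0, -0.07], [2.52, 0.0, -0.07], [2.52, 0.0, -0.06], [2.52, 0.0, -0.06]]
```

>>> {"method": "play_rows", "body": {
  "dr": [
    [-0.1,0.1,0],
    [-0.1,0.1,0],
    [-0.1,0.1,0],
    [-0.1,0.1,0],
    [-0.1,0.1,0],
    [-0.1,0,0],
    [0,0,0],
    [0,0,0]
  ],
  "slide": [
    [2.1,0,-0.05],
    [2.1,0,-0.05],
    [2.1,0,-0.05],
    [2.1,0,-0.05],
    [2.1,0,-0.05],
    [1.5,0,0],
    [0.6,0,0],
    [0,0,0]
  ],
  "fingers": [100,100,100,100,100,100,100,100]
}}

```text
time: 6.72
tcp_pos: [489.0, -235.7, 150.5]
ee_rot: [0.96, 0.279, -0.016, 0.007]
ft_force: [-0.6, 0.1, 0.4]
finger_gap: 1.0
```

```bash
python3 st.py
python3 - <<'E'
from plan import *
for n in("scene","top"): cv2.imwrite(f"pics/{n}2.png",env.camera(n)["img"])
a=cv2.imread("pics/scene2.png")[140:240,150:270]; b=cv2.imread("pics/top2.png")[220:320,400:520]
cv2.imwrite("pics/pre2.png",cv2.convertScaleAbs(cv2.resize(np.hstack([a,b]),None,fx=3.3,fy=3.3,interpolation=2),alpha=2.2,beta=20))
E
```

```text
t 6.72 q [ 1.856  1.58  -1.379  2.18  -0.341  0.258  0.486] p [ 489.  -235.7  150.5] gap 1.0 F [-0.6  0.1  0.4]
x [ 0.844  0.535 -0.034] y [ 0.535 -0.845  0.005] z [-0.026 -0.022 -0.999]
```

View pics/pre2.png

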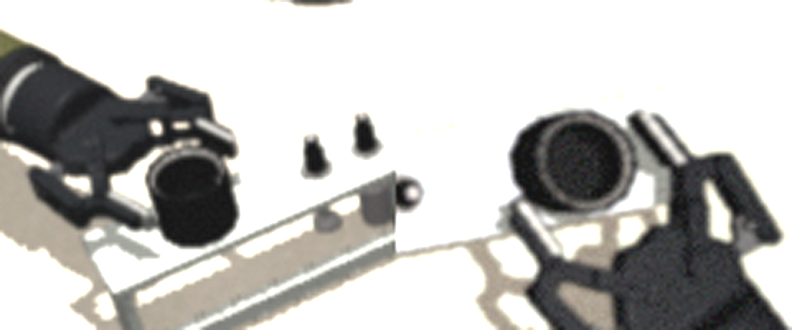

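>>> {"method": "play_rows", "body": {
  "dr": [
    [0,-1.5,0],
    [0,0,0],
    [0,0,0],
    [0,0,0],
    [0,0,0],
    [0,0,0],
    [0,0,0],
    [0,0,0],
    [0,0,0],
    [0,0,0],
    [0,0,0],
    [0,0,0],
    [0,0,0],
    [0,0,0]
  ],
  "slide": [
    [0.1,0.1,0.3],
    [0,0,0.1],
    [0,0,0],
    [0,0,0],
    [0,0,0],
    [0,0,0],
    [0,0,0],
    [0,0,0],
    [0,0,0],
    [0,0,0],
    [0,0,0],
    [0,0,0],
    [0,0,0],
    [0,0,0]
  ],
  "fingers": [100,100,0,0,0,0,0,0,0,0,0,0,0,0]
}}

```text
time: 7.98
tcp_pos: [489.6, -236.3, 144.7]
ee_rot: [0.96, 0.278, -0.028, 0.009]
ft_force: [0.2, -0.7, 0.0]
finger_gap: 0.689
```

```bash
python3 st.py
python3 - <<'E'
from plan import *
for n in("scene","top"): cv2.imwrite(f"pics/{n}3.png",env.camera(n)["img"])
a=cv2.imread("pics/scene3.png")[140:240,150:270]; b=cv2.imread("pics/top3.png")[220:320,400:520]
cv2.imwrite("pics/pre3.png",cv2.convertScaleAbs(cv2.resize(np.hstack([a,b]),None,fx=3.3,fy=3.3,interpolation=2),alpha=2.2,beta=20))
E
```

```text
t 7.98 q [ 1.851  1.562 -1.367  2.181 -0.343  0.25   0.481] p [ 489.6 -236.3  144.7] gap 0.689 F [ 0.2 -0.7  0. ]
x [ 0.844  0.533 -0.059] y [ 0.534 -0.846  0.002] z [-0.049 -0.033 -0.998]
```

View pics/pre3.png

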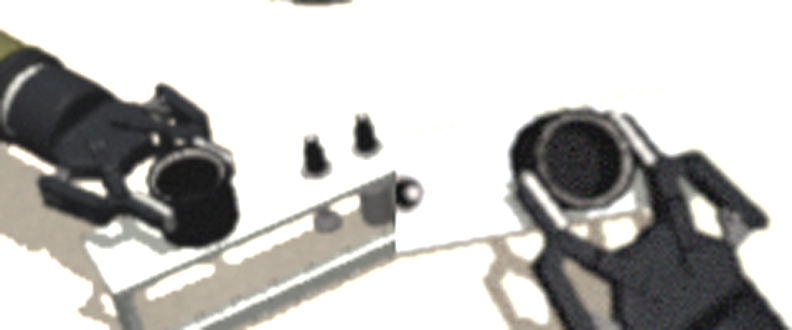

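Run:
```python
from plan import *
s=env.state();M=R.from_quat(s["ee_rot"])
rim=M.inv().apply(np.array([475.3,-245.7,162])-s["tcp_pos"]); ax=M.inv().apply([0,0,1])
rim[1]=0
print(rim,ax); np.savez("grasp.npz",rim=rim,ax=ax)
plan(s["tcp_pos"]+[0,0,120],M)
```

```text
[-18.04980837   0.         -16.24960304] [-0.05880406  0.00216733 -0.99826719]
N 5 total deg 0.0 dr [0.0, 0.0, 0.0]
slide [[-0.14, 0.01, -2.4], [-0.14, 0.01, -2.4], [-0.14, 0.01, -2.4], [-0.14, 0.01, -2.4], [-0.14, 0.01, -2.4]]
```

>>> {"method": "play_rows", "body": {
  "dr": [
    [0,0,0],
    [0,0,0],
    [0,0,0],
    [0,0,0],
    [0,0,0],
    [0,0,0]
  ],
  "slide": [
    [-0.1,0,-1.5],
    [-0.1,0,-2],
    [-0.1,0,-2],
    [-0.1,0,-2],
    [-0.1,0,-2],
    [-0.1,0,-2.5]
  ],
  "fingers": [0,0,0,0,0,0]
}}

```text
time: 8.58
tcp_pos: [490.2, -235.3, 264.7]
ee_rot: [0.96, 0.278, -0.028, 0.008]
ft_force: [-0.3, -0.5, -1.4]
finger_gap: 0.69
```

```bash
python3 st.py
python3 - <<'E'
from plan import *
for n in("scene","top"): cv2.imwrite(f"pics/{n}4.png",env.camera(n)["img"])
a=cv2.imread("pics/scene4.png")[110:250,150:290]; b=cv2.imread("pics/top4.png")[220:360,400:540]
cv2.imwrite("pics/pre4.png",cv2.convertScaleAbs(cv2.resize(np.hstack([a,b]),None,fx=2.8,fy=2.8,interpolation=2),alpha=2.2,beta=20))
plan([450,-380,340],rot(32,-45,180))
E
```

```text
t 8.58 q [ 1.852  1.268 -1.414  2.195 -0.873  0.357  0.759] p [ 490.2 -235.3  264.7] gap 0.69 F [-0.3 -0.5 -1.4]
x [ 0.844  0.533 -0.059] y [ 0.533 -0.846  0.   ] z [-0.05  -0.032 -0.998]
N 9 total deg 41.6 dr [0.1, -4.6, 0.0]
slide [[-1.29, 1.13, -0.72], [-1.34, 1.13, -0.61], [-1.39, 1.13, -0.5], [-1.42, 1.13, -0.39], [-1.45, 1.13, -0.28], [-1.47, 1.13, -0.16], [-1.48, 1.13, -0.05], [-1.48, 1.13, 0.07], [-1.47, 1.13, 0.18]]
```

View pics/pre4.png

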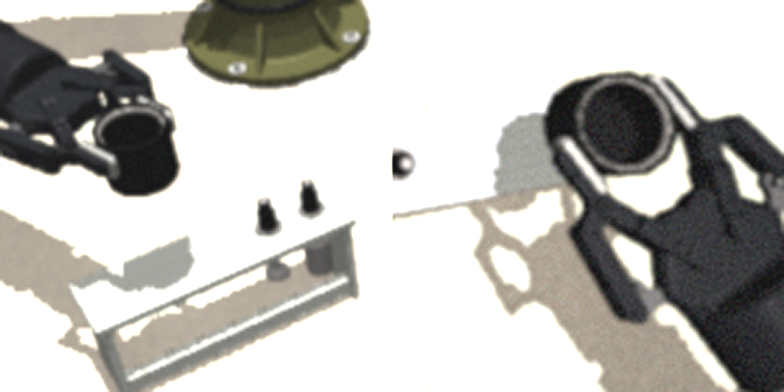

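The hood is lifted and upright in the jaws, and the rack is clear. Next I tilt the tool down to change the wrist branch.

>>> {"method": "play_rows", "body": {
  "dr": [
    [0,-4.6,0],
    [0,-4.6,0],
    [0,-4.6,0],
    [0,-4.6,0],
    [0,-4.6,0],
    [0,-4.6,0],
    [0,-4.6,0],
    [0,-4.6,0],
    [0,-4.6,0]
  ],
  "slide": [
    [-1.3,1.1,-0.7],
    [-1.3,1.1,-0.6],
    [-1.4,1.1,-0.5],
    [-1.4,1.1,-0.4],
    [-1.4,1.1,-0.3],
    [-1.5,1.1,-0.2],
    [-1.5,1.1,0],
    [-1.5,1.1,0.1],
    [-1.5,1.1,0.2]
  ],
  "fingers": [0,0,0,0,0,0,0,0,0]
}}

```text
time: 9.43
tcp_pos: [446.6, -380.0, 336.2]
ee_rot: [0.887, 0.256, -0.369, 0.107]
ft_force: [0.9, 0.4, -2.6]
finger_gap: 0.685
```

```bash
python3 st.py
python3 - <<'E'
from plan import *
plan([520,-330,370],rot(50,-90,180))
E
```

```text
t 9.43 q [ 1.682  0.53  -0.926  1.657 -0.413  1.048  0.039] p [ 446.6 -380.   336.2] gap 0.685 F [ 0.9  0.4 -2.6]
x [ 0.597  0.375 -0.709] y [ 0.533 -0.846  0.001] z [-0.6   -0.379 -0.705]
N 9 total deg 48.1 dr [-1.9, -4.9, -0.8]
slide [[0.43, -0.04, -0.96], [0.35, 0.0, -1.0], [0.26, 0.04, -1.02], [0.17, 0.08, -1.04], [0.08, 0.11, -1.05], [-0.01, 0.15, -1.04], [-0.1, 0.18, -1.03], [-0.19, 0.21, -1.01], [-0.28, 0.24, -0.99]]
```

>>> {"method": "play_rows", "body": {
  "dr": [
    [-1.9,-4.9,-0.8],
    [-1.9,-4.9,-0.8],
    [-1.9,-4.9,-0.8],
    [-1.9,-4.9,-0.8],
    [-1.9,-4.9,-0.8],
    [-1.9,-4.9,-0.8],
    [-1.9,-4.9,-0.8],
    [-1.9,-4.9,-0.8],
    [-1.9,-4.9,-0.8]
  ],
  "slide": [
    [0.4,0,-1],
    [0.4,0,-1],
    [0.3,0,-1],
    [0.2,0.1,-1],
    [0.1,0.1,-1],
    [0,0.1,-1],
    [-0.1,0.2,-1],
    [-0.2,0.2,-1],
    [-0.3,0.2,-1]
  ],
  "fingers": [0,0,0,0,0,0,0,0,0]
}}

```text
time: 10.18
tcp_pos: [520.1, -329.4, 369.0]
ee_rot: [0.642, 0.301, -0.638, 0.301]
ft_force: [0.4, -0.2, -1.1]
finger_gap: 0.688
```

```bash
python3 st.py
python3 - <<'E'
from plan import *
plan([610,60,390],rot(-60,-90,0))
E
```

```text
t 10.18 q [ 0.925  0.475 -0.7    1.262  0.295  1.503 -0.429] p [ 520.1 -329.4  369. ] gap 0.688 F [ 0.4 -0.2 -1.1]
x [ 0.006  0.003 -1.   ] y [ 0.77  -0.638  0.002] z [-0.638 -0.77  -0.006]
N 14 total deg 69.6 dr [-5.0, -0.0, -0.0]
slide [[-0.14, -1.28, -2.55], [-0.14, -1.05, -2.65], [-0.14, -0.82, -2.74], [-0.14, -0.58, -2.8], [-0.14, -0.33, -2.84], [-0.14, -0.08, -2.85], [-0.14, 0.17, -2.85], [-0.14, 0.42, -2.83], [-0.14, 0.66, -2.78], [-0.14, 0.9, -2.71], [-0.14, 1.13, -2.62], [-0.14, 1.36, -2.51], [-0.14, 1.57, -2.38], [-0.14, 1.77, -2.24]]
```

>>> {"method": "play_rows", "body": {
  "dr": [
    [-5,0,0],
    [-5,0,0],
    [-5,0,0],
    [-5,0,0],
    [-5,0,0],
    [-5,0,0],
    [-5,0,0],
    [-5,0,0],
    [-5,0,0],
    [-5,0,0],
    [-5,0,0],
    [-5,0,0],
    [-5,0,0],
    [-5,0,0]
  ],
  "slide": [
    [-0.1,-1.3,-2.5],
    [-0.1,-1.1,-2.6],
    [-0.1,-0.8,-2.7],
    [-0.1,-0.6,-2.8],
    [-0.1,-0.3,-2.8],
    [-0.1,-0.1,-2.9],
    [-0.1,0.2,-2.9],
    [-0.1,0.4,-2.8],
    [-0.1,0.7,-2.8],
    [-0.1,0.9,-2.7],
    [-0.1,1.1,-2.6],
    [-0.1,1.4,-2.5],
    [-0.1,1.6,-2.4],
    [-0.1,1.8,-2.2]
  ],
  "fingers": [0,0,0,0,0,0,0,0,0,0,0,0,0,0]
}}

```text
time: 11.35
tcp_pos: [610.1, 60.6, 386.1]
ee_rot: [0.354, 0.613, -0.347, 0.616]
ft_force: [1.2, 0.1, -0.8]
finger_gap: 0.687
```

```bash
python3 st.py
python3 - <<'E'
from plan import *
plan([560,200,370],rot(-60,-45,0))
from sim import *
m=np.array([538,227,0]);d=rot(-60,0).apply([1,0,0])
for az in(-60,-45,-75):
  d=rot(az,0).apply([1,0,0])
  path([([560,200,370],rot(az,-45,0)),(m+[0,0,220]+18*d,rot(az,3.4,0)),(m+[0,0,100]+18*d,rot(az,3.4,0))],qc)
E
```

```text
t 11.35 q [ 4.030e-01  5.360e-01 -1.021e+00  1.234e+00  4.500e-01  1.593e+00
  1.000e-03] p [610.1  60.6 386.1] gap 0.687 F [ 1.2  0.1 -0.8]
x [ 0.009  0.006 -1.   ] y [0.861 0.509 0.01 ] z [ 0.509 -0.861 -0.001]
N 10 total deg 45.1 dr [0.0, -4.5, -0.1]
slide [[0.17, 0.28, -1.45], [0.05, 0.28, -1.46], [-0.07, 0.28, -1.46], [-0.18, 0.28, -1.45], [-0.29, 0.28, -1.43], [-0.41, 0.28, -1.41], [-0.52, 0.27, -1.37], [-0.62, 0.27, -1.33], [-0.72, 0.27, -1.27], [-0.82, 0.27, -1.21]]
-> [560 200 370] [-0.32, 0.54, -0.82, 1.5, 1.01, 1.79, -0.69] err 0.0
-> [547. 211. 220.] [-0.88, 1.02, -0.19, 1.73, 1.21, 1.94, -1.26] err 0.0
-> [547. 211. 100.] [-0.88, 1.21, -0.18, 1.67, 1.2, 1.89, -1.4] err 0.0
-> [560 200 370] [-0.23, 0.45, -0.91, 1.67, 1.07, 1.6, -0.56] err 0.0
-> [551. 214. 220.] [-0.84, 0.99, -0.33, 1.97, 1.39, 1.94, -1.42] err 0.0
-> [551. 214. 100.] [-0.85, 1.21, -0.3, 1.91, 1.4, 1.92, -1.58] err 0.0
-> [560 200 370] [-0.39, 0.62, -0.73, 1.32, 0.93, 1.94, -0.8] err 0.0
-> [543. 210. 220.] [-0.94, 1.07, 0.04, 1.5, 1.01, 1.94, -1.08] err 0.0
-> [543. 210. 100.] [-0.94, 1.26, 0.03, 1.44, 0.97, 1.88, -1.19] err 0.0
```

>>> {"method": "play_rows", "body": {
  "dr": [
    [0,-4.5,0],
    [0,-4.5,0],
    [0,-4.5,0],
    [0,-4.5,0],
    [0,-4.5,0],
    [0,-4.5,0],
    [0,-4.5,0],
    [0,-4.5,0],
    [0,-4.5,0],
    [0,-4.5,0]
  ],
  "slide": [
    [0.2,0.3,-1.5],
    [0.1,0.3,-1.5],
    [-0.1,0.3,-1.5],
    [-0.2,0.3,-1.5],
    [-0.3,0.3,-1.4],
    [-0.4,0.3,-1.4],
    [-0.5,0.3,-1.4],
    [-0.6,0.3,-1.3],
    [-0.7,0.3,-1.3],
    [-0.8,0.3,-1.2]
  ],
  "fingers": [0,0,0,0,0,0,0,0,0,0]
}}

```text
time: 12.18
tcp_pos: [561.9, 202.6, 370.0]
ee_rot: [0.195, 0.328, -0.457, 0.804]
ft_force: [-0.5, -0.0, -2.0]
finger_gap: 0.688
```

```bash
python3 st.py
python3 - <<'E'
from plan import *
g=np.load("grasp.npz");print(g["rim"],g["ax"])
# target orientation: hood axis (tool frame ax) -> world -z, tool az -58
Rt=rot(-58,3.4,0); print(Rt.apply(g["ax"]))
p=np.array([538,227,85+100])-Rt.apply(g["rim"]); print(p)
plan(p,Rt)
E
```

```text
t 12.18 q [-0.336  0.529 -0.802  1.508  1.008  1.768 -0.694] p [561.9 202.6 370. ] gap 0.688 F [-0.5 -0.  -2. ]
x [ 0.368 -0.607 -0.705] y [0.862 0.507 0.013] z [ 0.349 -0.612  0.709]
[-18.04980837   0.         -16.24960304] [-0.05880406  0.00216733 -0.99826719]
[ 2.10457739e-03  7.21897555e-04 -9.99997525e-01]
[547.03741937 212.53710573 202.29146962]
N 10 total deg 48.2 dr [-0.1, -4.8, 0.1]
slide [[1.07, -0.1, -1.3], [0.95, -0.1, -1.39], [0.83, -0.1, -1.46], [0.71, -0.1, -1.53], [0.58, -0.1, -1.58], [0.44, -0.09, -1.62], [0.31, -0.09, -1.66], [0.17, -0.09, -1.68], [0.03, -0.09, -1.68], [-0.12, -0.08, -1.68]]
```

>>> {"method": "play_rows", "body": {
  "dr": [
    [-0.1,-4.8,0.1],
    [-0.1,-4.8,0.1],
    [-0.1,-4.8,0.1],
    [-0.1,-4.8,0.1],
    [-0.1,-4.8,0.1],
    [-0.1,-4.8,0.1],
    [-0.1,-4.8,0.1],
    [-0.1,-4.8,0.1],
    [-0.1,-4.8,0.1],
    [-0.1,-4.8,0.1],
    [0,0,0]
  ],
  "slide": [
    [1.1,-0.1,-1.3],
    [1,-0.1,-1.4],
    [0.8,-0.1,-1.5],
    [0.7,-0.1,-1.5],
    [0.6,-0.1,-1.6],
    [0.4,-0.1,-1.6],
    [0.3,-0.1,-1.7],
    [0.2,-0.1,-1.7],
    [0,-0.1,-1.7],
    [-0.1,-0.1,-1.7],
    [0,0,0]
  ],
  "fingers": [0,0,0,0,0,0,0,0,0,0,0]
}}

```text
time: 13.1
tcp_pos: [544.7, 212.7, 192.6]
ee_rot: [-0.019, -0.022, -0.485, 0.874]
ft_force: [-0.4, -0.1, -3.4]
finger_gap: 0.694
```

```bash
python3 st.py
python3 - <<'E'
from plan import *
g=np.load("grasp.npz");s=env.state();M=R.from_quat(s["ee_rot"])
print("rim pred",s["tcp_pos"]+M.apply(g["rim"]),"axis",M.apply(g["ax"]))
for n in("scene","top"): cv2.imwrite(f"pics/{n}5.png",env.camera(n)["img"])
a=cv2.imread("pics/scene5.png")[110:220,320:440]; b=cv2.imread("pics/top5.png")[190:300,160:280]
cv2.imwrite("pics/pl5.png",cv2.convertScaleAbs(cv2.resize(np.hstack([a,b]),None,fx=3.3,fy=3.3,interpolation=2),alpha=2.2,beta=20))
E
```

```text
t 13.1 q [-0.871  1.056 -0.229  1.756  1.23   1.939 -1.313] p [544.7 212.7 192.6] gap 0.694 F [-0.4 -0.1 -3.4]
x [ 0.528 -0.847  0.057] y [ 0.849  0.529 -0.012] z [-0.02   0.054  0.998]
rim pred [535.52908826 227.05973667 175.38648268] axis [-0.00954667 -0.00332862 -0.99994889]
```

View pics/pl5.png

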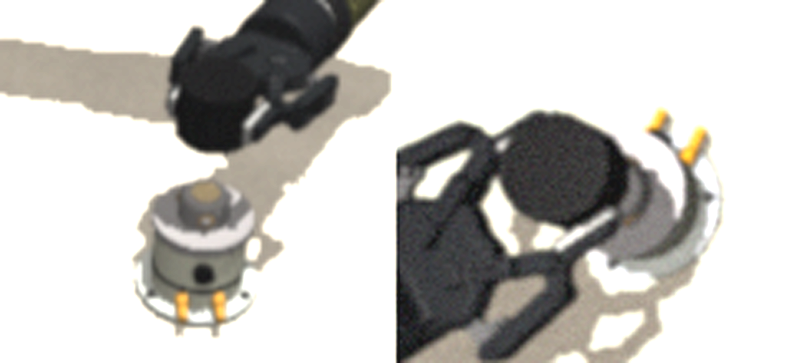

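```bash
cat > hoodm.py <<'E'
from plan import *
g=np.load("grasp.npz")
def edges(c,cen,angs,rmax=32,th=None):
    im=cv2.GaussianBlur(c["img"].max(2).astype(np.float32),(0,0),.6);out=[]
    for a in np.radians(angs):
        r=np.arange(8,rmax,.1);v=cv2.remap(im,(cen[0]+r*np.cos(a)).astype(np.float32)[None],(cen[1]+r*np.sin(a)).astype(np.float32)[None],cv2.INTER_LINEAR)[0]
        i=np.argmax(v>(th or 60)); out.append((np.degrees(a),r[i],cen[0]+r[i]*np.cos(a),cen[1]+r[i]*np.sin(a),v[min(i+20,len(v)-1)]))
    return np.array(out)
if __name__=="__main__":
    s=env.state();M=R.from_quat(s["ee_rot"]);rim=s["tcp_pos"]+M.apply(g["rim"]);top=rim-52*M.apply(g["ax"])
    print("pred top",top)
    for n,z in(("top",top[2]),("scene",top[2])):
        c=env.camera(n);cen=proj(c,top)[0];print(n,"face centre px",cen,"rim px",proj(c,rim)[0])
        e=edges(c,cen,np.arange(0,360,10)); W=onplane(c,e[:,2:4],z)[:,:2]
        print(np.c_[e[:,0],e[:,1],np.hypot(*(W-top[:2]).T),e[:,4]].round(1).tolist())
E
python3 hoodm.py
```

```text
pred top [536.92273426 226.89507324 234.62253039]
top face centre px [207.20749523 240.53557156] rim px [214.90273874 243.71184014]
[[0.0, 27.0, 48.9, 92.6], [10.0, 8.0, 14.6, 19.8], [20.0, 8.0, 14.8, 18.0], [30.0, 8.0, 14.9, 17.9], [40.0, 19.3, 35.9, 88.3], [50.0, 18.6, 34.5, 101.2], [60.0, 19.1, 35.3, 77.0], [70.0, 18.8, 34.5, 107.8], [80.0, 18.4, 33.4, 98.6], [90.0, 16.9, 30.3, 123.1], [100.0, 16.6, 29.5, 114.9], [110.0, 17.5, 30.7, 70.4], [120.0, 17.4, 30.3, 70.8], [130.0, 16.7, 29.0, 98.2], [140.0, 16.8, 29.2, 124.9], [150.0, 16.5, 28.9, 126.7], [160.0, 16.8, 29.7, 118.9], [170.0, 17.2, 30.7, 61.2], [180.0, 28.9, 52.3, 109.8], [190.0, 26.2, 48.1, 89.9], [200.0, 8.0, 14.8, 15.5], [210.0, 17.2, 32.2, 44.4], [220.0, 19.1, 36.0, 126.1], [230.0, 18.5, 34.9, 125.9], [240.0, 18.3, 34.5, 126.4], [250.0, 18.4, 34.5, 126.5], [260.0, 17.6, 32.6, 119.4], [270.0, 17.2, 31.5, 123.6], [280.0, 17.2, 31.1, 126.0], [290.0, 17.1, 30.6, 126.4], [300.0, 17.0, 30.2, 127.3], [310.0, 17.4, 30.7, 126.3], [320.0, 18.3, 32.3, 124.5], [330.0, 19.9, 35.2, 115.4], [340.0, 20.8, 37.0, 115.8], [350.0, 22.7, 40
[... 360 characters left out ...]
.6, 92.1, 137.4], [110.0, 22.4, 89.7, 137.4], [120.0, 21.6, 83.5, 135.6], [130.0, 20.1, 73.9, 132.0], [140.0, 19.1, 65.5, 72.8], [150.0, 18.6, 58.8, 72.3], [160.0, 17.5, 50.7, 73.0], [170.0, 15.9, 42.8, 71.6], [180.0, 15.7, 40.5, 71.6], [190.0, 15.9, 41.5, 72.7], [200.0, 15.3, 42.4, 128.2], [210.0, 15.2, 46.2, 135.3], [220.0, 15.2, 51.0, 137.3], [230.0, 15.6, 57.6, 135.1], [240.0, 16.7, 66.9, 134.7], [250.0, 16.2, 68.9, 131.3], [260.0, 11.6, 50.7, 120.0], [270.0, 11.4, 50.8, 128.9], [280.0, 12.5, 55.7, 126.8], [290.0, 14.4, 63.1, 98.1], [300.0, 25.6, 110.3, 83.4], [310.0, 8.0, 31.1, 10.1], [320.0, 8.0, 28.7, 12.8], [330.0, 8.0, 26.1, 14.7], [340.0, 8.0, 23.7, 12.9], [350.0, 8.0, 21.7, 10.2]]
```

```bash
python3 st.py
python3 - <<'E'
from hoodm import *
s=env.state();M=R.from_quat(s["ee_rot"]);rim=s["tcp_pos"]+M.apply(g["rim"]);top=rim-52*M.apply(g["ax"])
print("rim",rim,"top",top,M.apply(g["ax"]))
c=env.camera("top")
for th in(45,60,75):
    e=edges(c,proj(c,top)[0],list(range(85,106,4))+list(range(130,163,4))+list(range(270,308,4)),th=th)
    P=onplane(c,e[:,2:4],top[2])[:,:2]; print(th,circ(P)); 
    # fixed radius
    from scipy.optimize import least_squares
    r=least_squares(lambda x:np.hypot(*(P-x[:2]).T)-x[2],[*top[:2],30.5],loss="soft_l1"); print(r.x, np.abs(r.fun).max())
E
python3 st.py
```

```text
t 13.3 q [-0.864  1.036 -0.235  1.753  1.231  1.944 -1.31 ] p [546.4 212.  203.2] gap 0.686 F [-1.  -0.3 -1.2]
x [ 0.523 -0.851  0.049] y [0.852 0.524 0.006] z [-0.03   0.038  0.999]
rim [537.45076696 226.77710839 186.08034259] top [537.38632012 226.11121452 238.07603887] [ 0.00123936  0.01280565 -0.99991724]
45 (array([537.57621411, 225.21603319]), np.float64(29.539981164229474))
[537.61749783 225.2793327   29.48013833] 1.5735741484181105
60 (array([537.49770478, 225.10753547]), np.float64(30.32258503970433))
[537.52641276 225.14260954  30.26134418] 1.4000297239770703
75 (array([537.05348385, 224.74561776]), np.float64(31.299693065575205))
[537.44344147 225.07251264  31.02137408] 5.2224547525627045
t 13.35 q [-0.863  1.034 -0.235  1.753  1.231  1.944 -1.31 ] p [546.5 211.8 203.9] gap 0.689 F [-0.6 -0.1 -1.9]
x [ 0.523 -0.851  0.048] y [0.852 0.524 0.007] z [-0.031  0.037  0.999]
```

>>> {"method": "play_rows", "body": {
  "dr": [
    [0,0,0],
    [0,0,0],
    [0,0,0]
  ],
  "slide": [
    [0,0,0],
    [0,0,0],
    [0,0,0]
  ],
  "fingers": [0,0,0]
}}

```text
time: 13.6
tcp_pos: [546.3, 211.5, 203.2]
ee_rot: [-0.009, -0.023, -0.488, 0.872]
ft_force: [0.5, 0.2, -0.8]
finger_gap: 0.688
```

```bash
cat > go.py <<'E'
from plan import *
import sys
g=np.load("grasp.npz");s=env.state();M=R.from_quat(s["ee_rot"])
ax=M.apply(g["ax"]);rim=s["tcp_pos"]+M.apply(g["rim"]);print("rim",rim.round(1),"axis",ax.round(4),"F",s["ft_force"].round(1))
dz=float(sys.argv[1]);N=int(sys.argv[2])
# rotate so that axis-> -z exactly (min rotation)
c=np.cross(ax,[0,0,-1]);Rt=R.from_rotvec(c)*M
p=np.array([538,227.2,85+dz])-Rt.apply(g["rim"]);plan(p,Rt,N)
E
python3 st.py; python3 go.py 35 6
```

```text
t 13.6 q [-0.864  1.036 -0.234  1.753  1.23   1.943 -1.31 ] p [546.3 211.5 203.2] gap 0.688 F [ 0.5  0.2 -0.8]
x [ 0.523 -0.851  0.049] y [0.852 0.523 0.006] z [-0.031  0.039  0.999]
rim [537.4 226.3 186.1] axis [ 0.002   0.0124 -0.9999] F [ 0.5  0.2 -0.8]
N 6 total deg 0.7 dr [-0.1, -0.1, 0.0]
slide [[-0.06, 0.01, -1.1], [-0.07, 0.01, -1.1], [-0.07, 0.02, -1.1], [-0.07, 0.02, -1.1], [-0.07, 0.02, -1.1], [-0.07, 0.02, -1.1]]
```

>>> {"method": "play_rows", "body": {
  "dr": [
    [-0.1,-0.1,0],
    [-0.1,-0.1,0],
    [-0.1,-0.1,0],
    [-0.1,-0.1,0],
    [-0.1,-0.1,0],
    [0,0,0],
    [0,0,0],
    [0,0,0],
    [0,0,0]
  ],
  "slide": [
    [-0.1,0,-1.1],
    [-0.1,0,-1.1],
    [-0.1,0,-1.1],
    [0,0,-1.1],
    [0,0.1,-1.1],
    [0,0,-1.1],
    [0,0,0],
    [0,0,0],
    [0,0,0]
  ],
  "fingers": [0,0,0,0,0,0,0,0,0]
}}

```text
time: 14.35
tcp_pos: [547.1, 211.9, 135.6]
ee_rot: [-0.017, -0.025, -0.488, 0.873]
ft_force: [-1.0, -0.3, -0.9]
finger_gap: 0.691
```

```bash
python3 st.py; python3 go.py 22 4
python3 - <<'E'
from hoodm import *
s=env.state();M=R.from_quat(s["ee_rot"]);rim=s["tcp_pos"]+M.apply(g["rim"]);top=rim-52*M.apply(g["ax"])
C={n:env.camera(n) for n in("scene","top")};c=C["top"]
from scipy.optimize import least_squares
e=edges(c,proj(c,top)[0],list(range(85,106,4))+list(range(130,163,4))+list(range(270,308,4)),th=60)
P=onplane(c,e[:,2:4],top[2])[:,:2]
r=least_squares(lambda x:np.hypot(*(P-x[:2]).T)-x[2],[*top[:2],30.5],loss="soft_l1"); print("face meas",r.x,"pred",top)
a=C["scene"]["img"][110:220,320:440]; b=c["img"][190:300,160:280]
cv2.imwrite("pics/pl6.png",cv2.convertScaleAbs(cv2.resize(np.hstack([a,b]),None,fx=3.3,fy=3.3,interpolation=2),alpha=2.2,beta=20))
E
```

```text
t 14.35 q [-0.869  1.155 -0.223  1.721  1.228  1.921 -1.381] p [547.1 211.9 135.6] gap 0.691 F [-1.  -0.3 -0.9]
x [ 0.523 -0.85   0.06 ] y [ 0.852  0.524 -0.006] z [-0.026  0.054  0.998]
rim [538.1 226.3 118.3] axis [-0.0025 -0.0032 -1.    ] F [-1.  -0.3 -0.9]
N 4 total deg 0.2 dr [0.1, 0.0, -0.0]
slide [[-0.04, 0.01, -0.28], [-0.04, 0.01, -0.28], [-0.04, 0.01, -0.28], [-0.04, 0.01, -0.28]]
face meas [538.97051227 227.51479696  30.24449881] pred [538.22706906 226.48106191 170.27238896]
```

View pics/pl6.png

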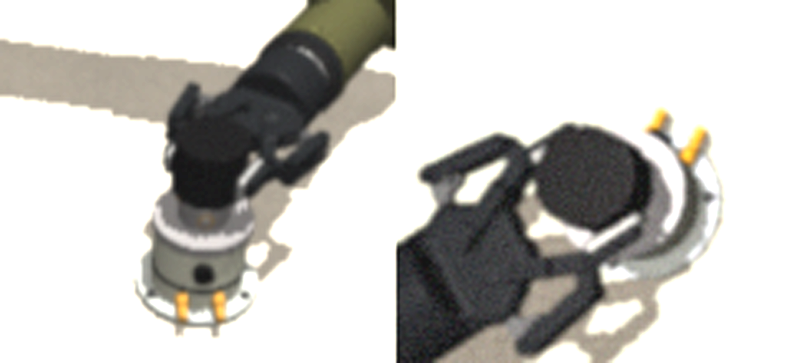

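>>> {"method": "play_rows", "body": {
  "dr": [
    [0.1,0,0],
    [0.1,0,0],
    [0,0,0],
    [0,0,0],
    [0,0,0],
    [0,0,0],
    [0,0,0]
  ],
  "slide": [
    [-0.03,0,-0.4],
    [-0.03,0,-0.4],
    [-0.03,0,-0.4],
    [-0.03,0,-0.4],
    [0,0,0],
    [0,0,0],
    [0,0,0]
  ],
  "fingers": [0,0,0,0,0,0,0]
}}

```text
time: 15.03
tcp_pos: [546.9, 212.0, 119.4]
ee_rot: [-0.016, -0.026, -0.488, 0.873]
ft_force: [0.3, -0.0, -0.5]
finger_gap: 0.685
```

```bash
python3 st.py; python3 go.py 10 4
```

```text
t 15.03 q [-0.87   1.182 -0.221  1.711  1.228  1.914 -1.401] p [546.9 212.  119.4] gap 0.685 F [ 0.3 -0.  -0.5]
x [ 0.523 -0.85   0.06 ] y [ 0.852  0.524 -0.003] z [-0.029  0.052  0.998]
rim [537.9 226.5 102.1] axis [ 3.0e-04 -1.2e-03 -1.0e+00] F [ 0.3 -0.  -0.5]
N 4 total deg 0.1 dr [0.0, 0.0, -0.0]
slide [[-0.02, 0.01, -0.18], [-0.02, 0.01, -0.18], [-0.02, 0.01, -0.18], [-0.02, 0.01, -0.18]]
```

>>> {"method": "play_rows", "body": {
  "dr": [
    [0,0,0],
    [0,0,0],
    [0,0,0],
    [0,0,0]
  ],
  "slide": [
    [-0.01,0,-0.2],
    [-0.01,0,-0.2],
    [-0.01,0,-0.2],
    [0,0,0]
  ],
  "fingers": [0,0,0,0]
}}

```text
time: 15.37
tcp_pos: [546.5, 211.4, 115.4]
ee_rot: [-0.017, -0.028, -0.488, 0.872]
ft_force: [-4.9, -0.6, 6.9]
finger_gap: 0.689
```

```bash
python3 st.py; python3 go.py 6 4
```

```text
t 15.37 q [-0.871  1.191 -0.219  1.708  1.227  1.916 -1.407] p [546.5 211.4 115.4] gap 0.689 F [-4.9 -0.6  6.9]
x [ 0.522 -0.851  0.065] y [ 0.853  0.523 -0.002] z [-0.032  0.056  0.998]
rim [537.6 225.8  98. ] axis [ 0.0028 -0.0052 -1.    ] F [-4.9 -0.6  6.9]
N 4 total deg 0.3 dr [0.0, 0.1, -0.0]
slide [[-0.03, 0.03, -0.18], [-0.03, 0.03, -0.18], [-0.03, 0.03, -0.18], [-0.03, 0.03, -0.18]]
```

>>> {"method": "play_rows", "body": {
  "dr": [
    [0,0,0],
    [0,0,0],
    [0,0,0]
  ],
  "slide": [
    [-0.01,0,-0.2],
    [-0.01,0,-0.1],
    [0,0,0]
  ],
  "fingers": [0,0,0]
}}

```text
time: 15.62
tcp_pos: [546.3, 211.6, 114.1]
ee_rot: [-0.017, -0.029, -0.488, 0.872]
ft_force: [-8.0, 1.2, 13.2]
finger_gap: 0.692
```

```bash
python3 st.py; python3 go.py 6 4
```

```text
t 15.62 q [-0.871  1.195 -0.219  1.706  1.227  1.917 -1.409] p [546.3 211.6 114.1] gap 0.692 F [-8.   1.2 13.2]
x [ 0.521 -0.851  0.067] y [ 0.853  0.523 -0.001] z [-0.034  0.058  0.998]
rim [537.5 226.   96.7] axis [ 0.0051 -0.0068 -1.    ] F [-8.   1.2 13.2]
N 4 total deg 0.5 dr [-0.0, 0.1, 0.0]
slide [[-0.02, 0.03, -0.14], [-0.02, 0.03, -0.14], [-0.02, 0.03, -0.14], [-0.02, 0.03, -0.14]]
```

>>> {"method": "play_rows", "body": {
  "dr": [
    [0,0,0],
    [0,0,0]
  ],
  "slide": [
    [-0.06,-0.1,0],
    [0,0,0]
  ],
  "fingers": [0,0]
}}

```text
time: 15.78
tcp_pos: [545.6, 211.7, 113.9]
ee_rot: [-0.017, -0.029, -0.488, 0.872]
ft_force: [-5.5, 1.0, 11.2]
finger_gap: 0.69
```

```bash
python3 st.py; python3 go.py 6 4
```

```text
t 15.78 q [-0.872  1.195 -0.219  1.708  1.226  1.917 -1.412] p [545.6 211.7 113.9] gap 0.69 F [-5.5  1.  11.2]
x [ 0.522 -0.85   0.067] y [ 0.852  0.523 -0.001] z [-0.034  0.057  0.998]
rim [536.7 226.1  96.5] axis [ 0.0055 -0.0059 -1.    ] F [-5.5  1.  11.2]
N 4 total deg 0.5 dr [-0.0, 0.1, 0.0]
slide [[-0.01, 0.04, -0.14], [-0.01, 0.04, -0.14], [-0.01, 0.04, -0.14], [-0.01, 0.04, -0.14]]
```

>>> {"method": "play_rows", "body": {
  "dr": [
    [0,0.2,0],
    [0,0.2,0],
    [0,0,0]
  ],
  "slide": [
    [-0.06,-0.1,-0.1],
    [0,0,-0.2],
    [0,0,0]
  ],
  "fingers": [0,0,0]
}}

```text
time: 16.03
tcp_pos: [545.3, 211.4, 112.0]
ee_rot: [-0.014, -0.027, -0.488, 0.872]
ft_force: [1.4, 0.6, 13.8]
finger_gap: 0.688
```

```bash
python3 st.py; python3 go.py 6 4
```

```text
t 16.03 q [-0.872  1.195 -0.221  1.709  1.225  1.913 -1.416] p [545.3 211.4 112. ] gap 0.688 F [ 1.4  0.6 13.8]
x [ 0.522 -0.85   0.062] y [0.852 0.523 0.001] z [-0.034  0.052  0.998]
rim [536.4 225.9  94.7] axis [ 4.6e-03 -7.0e-04 -1.0e+00] F [ 1.4  0.6 13.8]
N 4 total deg 0.3 dr [-0.1, 0.0, 0.0]
slide [[-0.01, 0.05, -0.09], [-0.01, 0.05, -0.09], [-0.01, 0.05, -0.09], [-0.01, 0.05, -0.09]]
```

>>> {"method": "play_rows", "body": {
  "dr": [
    [0,0,0],
    [0,0,0],
    [0,0,0]
  ],
  "slide": [
    [-0.01,0,-0.15],
    [-0.01,0,-0.15],
    [0,0,0]
  ],
  "fingers": [0,0,0]
}}

```text
time: 16.28
tcp_pos: [545.0, 211.8, 103.7]
ee_rot: [-0.013, -0.022, -0.488, 0.873]
ft_force: [1.2, -1.1, -3.0]
finger_gap: 0.687
```

```bash
python3 st.py; python3 go.py 6 4
```

```text
t 16.28 q [-0.871  1.203 -0.223  1.706  1.224  1.903 -1.419] p [545.  211.8 103.7] gap 0.687 F [ 1.2 -1.1 -3. ]
x [ 0.524 -0.85   0.051] y [ 0.852  0.524 -0.002] z [-0.025  0.044  0.999]
rim [535.9 226.4  86.6] axis [-0.0038  0.0068 -1.    ] F [ 1.2 -1.1 -3. ]
N 4 total deg 0.4 dr [-0.0, -0.1, 0.0]
slide [[0.01, 0.05, 0.11], [0.01, 0.05, 0.11], [0.01, 0.05, 0.11], [0.01, 0.05, 0.11]]
```

>>> {"method": "play_rows", "body": {
  "dr": [
    [0,-0.4,0],
    [0,0,0],
    [0,0,0],
    [0,0,0]
  ],
  "slide": [
    [-0.01,0,-0.2],
    [-0.01,0,-0.2],
    [-0.01,0,-0.1],
    [0,0,0]
  ],
  "fingers": [0,0,0,0]
}}

```text
time: 16.62
tcp_pos: [544.8, 211.9, 102.8]
ee_rot: [-0.017, -0.029, -0.488, 0.872]
ft_force: [-1.5, 2.0, 13.6]
finger_gap: 0.686
```

```bash
python3 st.py; python3 go.py 0 1; python3 -c "
from h import *;print(env.state()['moment'])"
```

```text
t 16.62 q [-0.875  1.214 -0.216  1.701  1.224  1.911 -1.424] p [544.8 211.9 102.8] gap 0.686 F [-1.5  2.  13.6]
x [ 0.523 -0.85   0.068] y [ 0.852  0.524 -0.   ] z [-0.035  0.058  0.998]
rim [535.9 226.3  85.3] axis [ 0.0061 -0.0065 -1.    ] F [-1.5  2.  13.6]
N 1 total deg 0.5 dr [-0.1, 0.5, 0.0]
slide [[0.05, 0.23, -0.05]]
[-1.33320719 -0.66128602  0.02142342]
```

>>> {"method": "play_rows", "body": {
  "dr": [
    [0,0.4,0],
    [0,0.2,0],
    [0,0,0],
    [0,0,0]
  ],
  "slide": [
    [-0.01,0,-0.15],
    [-0.01,0,-0.1],
    [0,0,0],
    [0,0,0]
  ],
  "fingers": [0,0,0,0]
}}

```text
time: 16.95
tcp_pos: [544.8, 211.9, 102.6]
ee_rot: [-0.015, -0.027, -0.488, 0.872]
ft_force: [-3.5, 3.1, 21.8]
finger_gap: 0.686
```

```bash
python3 st.py; python3 go.py 0 1;  python3 - <<'E'
from hoodm import *
C={n:env.camera(n) for n in("scene","top")}
a=C["scene"]["img"][140:220,330:430]; b=C["top"]["img"][200:280,180:280]
cv2.imwrite("pics/pl7.png",cv2.convertScaleAbs(cv2.resize(np.hstack([a,b]),None,fx=4,fy=4,interpolation=2),alpha=2.0,beta=20))
E
```

```text
t 16.95 q [-0.874  1.211 -0.219  1.702  1.224  1.908 -1.424] p [544.8 211.9 102.6] gap 0.686 F [-3.5  3.1 21.8]
x [ 0.523 -0.85   0.061] y [0.852 0.524 0.001] z [-0.032  0.052  0.998]
rim [535.9 226.4  85.2] axis [ 3.5e-03 -4.0e-04 -1.0e+00] F [-3.5  3.1 21.8]
N 1 total deg 0.2 dr [-0.2, 0.1, 0.0]
slide [[0.05, 0.23, -0.03]]
```

View pics/pl7.png

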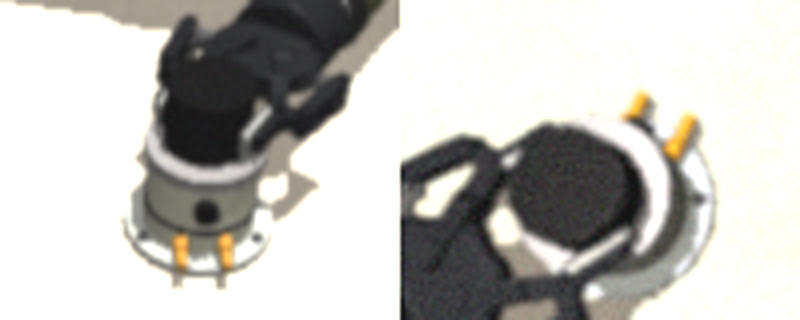

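The picture shows the closed face of the hood facing up and the black wall meeting the shoulder all round, with no visible gap. I'll press a little more, let it settle, and check the face height in both views.

>>> {"method": "play_rows", "body": {
  "dr": [
    [0,0.15,0],
    [0,0,0],
    [0,0,0],
    [0,0,0],
    [0,0,0],
    [0,0,0]
  ],
  "slide": [
    [-0.01,0,-0.15],
    [0,0,0],
    [0,0,0],
    [0,0,0],
    [0,0,0],
    [0,0,0]
  ],
  "fingers": [0,0,0,0,0,0]
}}

```text
time: 17.55
tcp_pos: [544.8, 211.9, 102.5]
ee_rot: [-0.014, -0.027, -0.488, 0.872]
ft_force: [-3.8, 3.8, 26.0]
finger_gap: 0.689
```

```bash
python3 st.py; python3 go.py 0 1;  python3 - <<'E'
from hoodm import *
from scipy.optimize import least_squares
c=env.camera("top"); 
for z in(137,145):
    e=edges(c,proj(c,[538,227,137])[0],list(range(95,106,4))+list(range(130,163,4))+list(range(270,308,4)),th=60)
    P=onplane(c,e[:,2:4],z)[:,:2]
    r=least_squares(lambda x:np.hypot(*(P-x[:2]).T)-x[2],[538,227,30.5],loss="soft_l1"); print(z,"top face",r.x)
    c2=env.camera("scene"); top=proj(c2,[538,227,z])[0]
    e2=edges(c2,proj(c2,[538,227,137])[0],np.arange(230,300,6),th=50); print("scene upper edge px",e2[:,2:4].round(1).tolist())
    a=np.linspace(0,2*np.pi,72);q=proj(c2,np.c_[538+31*np.cos(a),227+31*np.sin(a),np.full(72,z)]);print("expected min row, cx",q[:,1].min(),top)
E
python3 st.py
```

```text
t 17.55 q [-0.873  1.211 -0.219  1.702  1.224  1.909 -1.424] p [544.8 211.9 102.5] gap 0.689 F [-3.8  3.8 26. ]
x [ 0.522 -0.85   0.061] y [0.852 0.523 0.001] z [-0.033  0.052  0.998]
rim [535.9 226.4  85.2] axis [ 4.2e-03 -3.0e-04 -1.0e+00] F [-3.8  3.8 26. ]
N 1 total deg 0.2 dr [-0.2, 0.1, 0.0]
slide [[0.04, 0.23, -0.03]]
137 top face [537.04942423 227.19821318  29.86206654]
scene upper edge px [[372.9, 148.0], [373.5, 146.0], [374.7, 144.4], [376.4, 143.4], [378.6, 144.3], [381.0, 147.6], [382.3, 147.5], [383.7, 147.0], [385.2, 146.1], [387.0, 145.1], [390.1, 141.6], [395.1, 136.1]]
expected min row, cx 153.1812846156279 [383.22017886 160.36326664]
145 top face [536.17202052 225.10401866  29.55429203]
scene upper edge px [[372.9, 148.0], [373.5, 146.0], [374.7, 144.4], [376.3, 143.3], [378.6, 144.3], [381.0, 147.6], [382.3, 147.5], [383.7, 147.0], [385.2, 146.2], [387.0, 145.1], [390.1, 141.6], [395.0, 136.2]]
expected min row, cx 150.93616962186132 [383.47093441 158.11192126]
t 17.7 q [-0.873  1.211 -0.219  1.702  1.224  1.909 -1.424] p [544.8 211.9 102.5] gap 0.689 F [-4.1  3.7 25.8]
x [ 0.522 -0.85   0.061] y [0.852 0.524 0.001] z [-0.033  0.052  0.998]
```

Run:
```python
from workcell import env
print(env.hand_in()); s=env.state(); print(s["time"],s["tcp_pos"],s["ft_force"],s["finger_gap"])
```

```text
the job is handed in; nothing more can be done
None
the job is handed in; nothing more can be done
```

The hood is mouth-down on the module, pressed past the ball catches onto the shoulder, and I handed the job in while still gripping it and pressing down with about 26 N. It took about 18 s of the 67 s.

I gripped the hood from the side on the rack, lifted it and turned it over. I then lowered it over the drum and moved it about 2 mm sideways to relieve the side force while pressing.

**Click:** the press force rose to about 14 N, then dropped to nothing as the rim went from about 9.7 mm to 1.6 mm above the shoulder.

**Seating:** the arm pose puts the rim at 85.2 mm, against the 85 mm shoulder. It moved only 0.3 mm as the press force rose from 14 to 26 N. Hood tilt is about 0.2°.

**Top camera:** taking the closed face as 137 mm high, where it should be when home, its centre comes out at (537.0, 227.2). I had measured the module at (538, 227.2).

Checks that disagreed or were not made:
- **Arm pose against camera:** the arm pose puts the rim centre about 2 mm short of the module axis in x. The camera puts it 1 mm short, which is within its calibration.
- **Scene camera height check:** this did not work, because the gripper stands behind the hood and spoils its edge.
- **Side force:** about 4 N in x and 4 N in y remained at the end.
- **Jar, beaker, spatula and pan:** I did not check them again at the end. The planned path kept well away from them.

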